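Repack the serving-board tray and napkin-ring stand in the butler's pantry

TASK

Put the hosting set on the pantry counter back in order: fit all four serving boards side by side into the white tray, each lying flat on its floor and none on top of another (together they just fill it), and put every napkin ring that is out onto the stepped brass stand, each one fully home on its own step (the biggest hole lowest). The jobs may be done in any order; do not knock over the mug, bowl or jar standing around.

Things in the scene. Friction and masses are not known exactly. Their poses are not given: they have to be found in the camera images.
- board_l: light wood serving board, an L of four 48 mm cells. Plate 12 mm thick with a brass grip bar on it, 44 mm long (along x), 14 mm wide (along y), top 46 mm above the underside. Origin: on the underside, below the bar's centre. Outline in its own frame, mm: x -58 to 82 for y -22 to 22, and x -58 to -14 for y -70 to -22. 220 g
- board_v1: dark wood serving board, a V of three 48 mm cells. Plate 12 mm thick with a brass grip bar on it, 40 mm long (along x), 14 mm wide (along y), top 46 mm above the underside. Origin: on the underside, below the bar's centre. Outline in its own frame, mm: x -38 to 54 for y -27 to 17, and x -38 to 6 for y 17 to 65. 170 g
- board_v2: grey serving board, a V of three 48 mm cells, the same as the dark one. Plate 12 mm thick with a brass grip bar on it, 40 mm long (along x), 14 mm wide (along y), top 46 mm above the underside. Origin: on the underside, below the bar's centre. Outline in its own frame, mm: x -38 to 54 for y -27 to 17, and x -38 to 6 for y 17 to 65. 170 g
- board_i: cork serving board, a plain oblong 92 (x) by 44 mm (y). Plate 12 mm thick with a brass grip bar on it, 44 mm long (along x), 14 mm wide (along y), top 46 mm above the underside. Origin: on the underside, below the bar's centre. This is also the middle of the board. 120 g
- tray: white rectangular tray with a grey lining, fixed to the counter. Inside 144 mm along its own x and 192 mm along its own y (3 by 4 cells of 48 mm), floor 8 mm above the counter, walls 7 mm thick, rim 24 mm above the counter. Origin: centre of the underside. The four boards fill its 12 cells when turned rightly, right side up, leaving about 4 mm between boards and 2 mm at the walls
- stand: napkin-ring stand, fixed to the counter: dark round foot 68 mm across and 8 mm high, then a brass post in three steps: 41 mm across from 8 to 28 mm height, 31 mm across from 28 to 48 mm, 21 mm across from 48 mm to the rounded tip at 78 mm. Origin: centre of the underside, z up
- ring_big: blue napkin ring, 58 mm outside, hole 46 mm, 19 mm high; its home is on the stand's foot (underside 8 mm above the counter). Origin: the middle of the ring (half-way up), z along its axis; either face may be up. 50 g, absent in some runs
- ring_mid: orange napkin ring, 58 mm outside, hole 36 mm, 19 mm high; its home is the shoulder 28 mm above the counter. Origin and axes as the blue one. 50 g, absent in some runs
- ring_small: green napkin ring, 58 mm outside, hole 26 mm, 19 mm high; its home is the shoulder 48 mm above the counter. Origin and axes as the blue one. 50 g, absent in some runs. A ring that is on the stand keeps those with bigger holes from going down
- jar: white jar with wooden lid, 64 mm across, 60 mm high, a bystander; origin at the underside
- mug: blue mug, 74 mm across with a handle, 85 mm high, a bystander; origin at the underside
- dish: white bowl, 96 mm across, 40 mm high, a bystander; origin at the underside

How it is judged:
By the outcome, as a careful person would: the job done as asked, in the order asked, and still so for the second after the job is handed in, with the robot touching nothing.
Of ring_big, ring_mid, ring_small only 1 to 3 are there at a start; the rules pass over those that are not, and their reading is None.
At some moment in a run one of board_l, board_v1, board_v2, board_i, ring_big, ring_mid, ring_small may be knocked a few centimetres aside while the robot is not near it.
It also fails if it takes over 210 s, if anything falls off the work surface, if the arm or the gripper's body presses on something with over 40 N, if the wrist force passes 120 N, or if a joint passes its speed limit or range.

ROBOT

A 7-joint arm with a two-finger parallel gripper is mounted at the origin on the work surface. World frame = base frame: x ahead of the robot, y to its left, z up, the work surface at z = 0. Lengths are in m, angles in rad, forces in N, time in s.
With the tool pointing down it reaches from about 0.425 to 0.875 m from the base axis. Payload 4.7 kg.
Tool frame: the origin (TCP) lies on the centre line of the jaws, within the pads' length; the fingertips stand 8 mm ahead of it and the grasp point (between the pads) lies 11 mm behind it; z points along the fingers, x is the direction in which the jaws open and shut, and the axes are right-handed (so a half turn about z gives the same grasp; the last joint's range is limited). The gripper opens to 85 mm and grips with 20 to 120 N. Pads are 22 mm wide; open, the fingers measure 114 mm over their backs; the gripper's body (76 mm by 85 mm) begins 54 mm behind the grasp point. The pads swing forward as they close: fully open they stand 13 mm farther back than shut.
Start: joints at [-1.169, 0.321, -0.07, 1.45, 0.023, 1.371, -0.057], TCP at [0.246, 0.602, 0.239] pointing down, gripper open.
Joint ranges: [-2.86, 2.86], [-0.3, 2.09], [-1.38, 1.24], [0.06, 2.45], [-1.56, 4.7], [0.09, 2.05], [-2.69, 2.69]. Speed limits (rad/s): [2.57, 2.57, 3.14, 3.14, 3.14, 3.14, 3.14].

INTERFACE

Orientations are given as a unit quaternion [w, x, y, z].
In Python, from station import sensors, optics, workorder gives the robot as it stands.
- The arm moves only by the tool step_arm, never from a script. Its argument "deltas" is text: rows parted by semicolons, each of 7 numbers parted by spaces: the turn, a rotation vector about the tool's x, y, z in degrees, then the shift along the tool's x, y, z in m, then the finger opening in m, from 0 to 0.0854. A call has 1 to 20 rows; each row is the pose to reach, as a shift and turn from the pose measured when the call began, along the tool's axes at that moment; what a row does not reach only later rows make up. A row lasts 1/10 s, in which the tool goes at most 50 mm and 8.59 degrees, less where a joint would pass 70% of its speed; a pose out of reach is approached as far as the arm can. A call with a gripper value outside its range is refused whole. The fingers move at their own pace and stop on an object; "force" is the grip in N (left out, the last holds). Time passes only in rows, so rows that repeat a pose let the fingers close. It gives the time, the measured TCP pose, the force and the opening at its end, in the units of the state.
- sensors.state(): the state, without advancing time (a new reading comes with each control period).
- optics.grab_frame(name): name is "scene" or "top"; returns the picture (480x640x3 uint8, blue, green, red); there is no depth.
- optics.camera_model(name): a dict with "camera_matrix" (3x3 intrinsics, pixels), "k1" (the pictures are not rectified: a ray, as slopes to the right and down, at radius r is drawn at 1 + k1 r^2 times it, then the intrinsics apply), "T" (4x4, takes a point from camera to world coordinates). Camera axes: x right, y down, z forward; pixel columns grow to the right and rows downward; lengths in m; the calibration is good to about 2 mm. A picture is of the moment at which its call begins. camera_model takes no time and is no camera call.
- workorder.job_done(): hands the job in, once; it reports no verdict.
The state is a dict: "time_s": time; "joints": joint angles; "joint_velocities": joint speeds; "joint_efforts": joint torques, N m; "tool_pos": TCP position; "ee_rot": TCP orientation; "force": force on the tool from outside, world axes, zero at the start; "ft_torque": the same for the moment, N m; "grip_width": opening from 0.0 (shut) to 1.0 (fully open).
Only numpy, scipy, OpenCV 4.12 (cv2) and the standard library are available. Lean on these libraries where they do the work, as an engineer would, in place of code of your own. Each camera call takes 0.05 s, during which the arm holds its last target. There are 200 camera calls.

## Working session

There is one attempt and no reset: what is moved stays moved. The work goes in short steps, Python scripts to look and compute and a tool call to move; the robot and the scene stay as the last step left them, time stands still between calls to the robot, and variables do not carry over. Pictures are saved under pics/ and viewed, about 12 in all and at most 16, crops included, and the job is handed in when it is done.

Besides the shell and the picture viewer there is one more tool, called after "Call:" by a JSON object that holds its "method" and its "body". step_arm: Moves the arm, as the interface text tells. Its arguments: {"type":"object","properties":{"deltas":{"type":"string"},"force":{"type":"number"}},"required":["deltas"]}

```bash
mkdir -p pics; ls; python3 - <<'E'
from station import sensors, optics
import cv2,numpy as np
print(sensors.state())
for n in("scene","top"):
    im=optics.grab_frame(n);cv2.imwrite(f"pics/{n}0.png",im);m=optics.camera_model(n);print(n,{k:np.round(v,4).tolist() for k,v in m.items()})
E
```

```text
pics
{'time_s': 0.0, 'joints': array([-1.16891228,  0.32183782, -0.07009017,  1.45167438,  0.02255782,
        1.3708109 , -0.0569306 ]), 'joint_velocities': array([-1.14625528e-03,  2.36591291e-05,  1.80045597e-03, -9.02305620e-04,
        1.29114537e-03,  1.81338475e-05, -6.46622202e-04]), 'joint_efforts': array([ 6.53366828e-05, -4.93585074e+01, -3.82239791e-01, -3.14327645e+01,
        1.29310667e-02,  1.16476341e-02,  2.33166122e-05]), 'tool_pos': array([0.24561839, 0.60123611, 0.23821421]), 'ee_rot': array([ 5.65079237e-04,  8.30102305e-01,  5.57610275e-01, -7.90879891e-04]), 'force': array([-0.58353412, -0.08474819,  0.21484809]), 'ft_torque': array([0.00167871, 0.06705506, 0.0383192 ]), 'grip_width': 0.9969786942701443}
scene {'camera_matrix': [[484.1293, 0.0, 320.8719], [0.0, 484.1293, 236.4996], [0.0, 0.0, 1.0]], 'k1': 0.0233, 'T': [[-0.7158, 0.4417, -0.5409, 1.1137], [0.6983, 0.4534, -0.5539, 0.563], [0.0006, -0.7742, -0.6329, 0.6862], [0.0, 0.0, 0.0, 1.0]]}
top {'camera_matrix': [[560.822, 0.0, 311.133], [0.0, 560.822, 230.9198], [0.0, 0.0, 1.0]], 'k1': 0.0205, 'T': [[0.0003, -0.9974, 0.0721, 0.4625], [-1.0, -0.0007, -0.0049, 0.0062], [0.0049, -0.0721, -0.9974, 1.4863], [0.0, 0.0, 0.0, 1.0]]}
```

View pics/scene0.png

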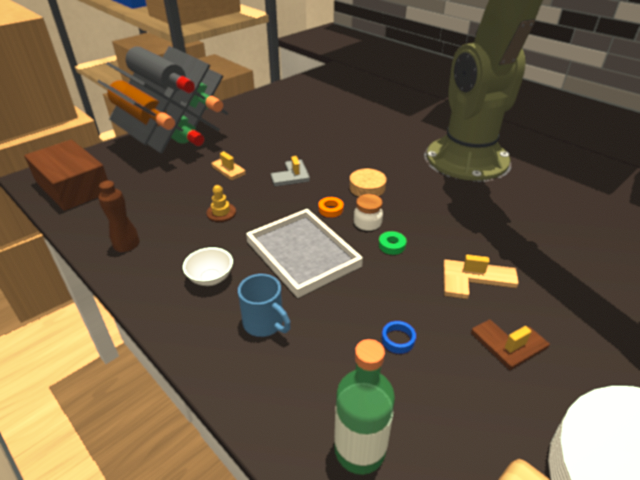

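View pics/top0.png

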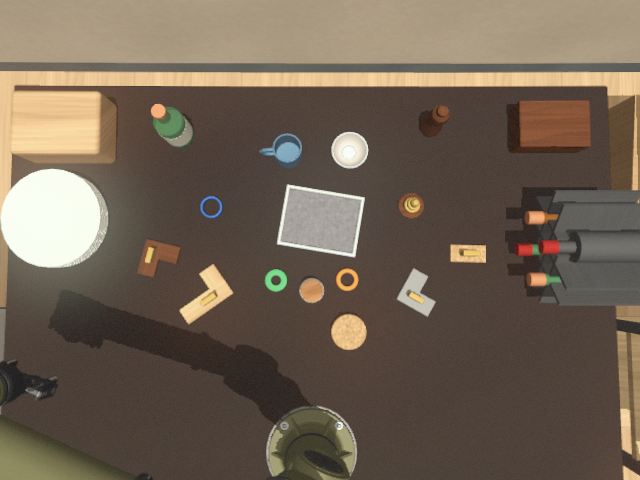

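The scene view shows all four boards, all three rings, the tray, the stand and the bystanders. In the top view (up is +x, left is +y):

| Item | Pixel position |
|---|---|
| tray | (321,220) |
| stand | (411,205) |
| board_l | (207,295) |
| board_v1 | (157,256) |
| board_v2 | (416,293) |
| board_i | (468,254) |
| blue ring | (211,207) |
| green ring | (276,280) |
| orange ring | (347,280) |

The cork disc at (349,332) is not one of the boards.

```bash
cat > h.py <<'E'
import cv2, numpy as np
from station import sensors, optics
from scipy.spatial.transform import Rotation as R
S=6
def ray(n,px):
    m=optics.camera_model(n);K=m["camera_matrix"];k1=m["k1"]
    d=(np.atleast_2d(px)-K[:2,2])/K[0,0];u=d.copy()
    for _ in range(8): u=d/(1+k1*(u**2).sum(1,keepdims=True))
    v=np.c_[u,np.ones(len(u))]@m["T"][:3,:3].T
    return m["T"][:3,3],v
def plane(n,px,z):
    o,v=ray(n,px); return (o+v*((z-o[2])/v[:,2:3]))[:,:2]
def proj(n,P):
    m=optics.camera_model(n);K=m["camera_matrix"];q=(np.atleast_2d(P)-m["T"][:3,3])@m["T"][:3,:3]
    u=q[:,:2]/q[:,2:3];u=u*(1+m["k1"]*(u**2).sum(1,keepdims=True));return u*K[0,0]+K[:2,2]
def tri(pa,pb,na="top",nb="scene"):
    o1,v1=ray(na,pa);o2,v2=ray(nb,pb);v1=v1[0];v2=v2[0]
    s=np.linalg.lstsq(np.c_[v1,-v2],o2-o1,rcond=None)[0]
    a,b=o1+s[0]*v1,o2+s[1]*v2;return (a+b)/2,np.linalg.norm(a-b)
def crop(im,c,r):
    x,y=int(c[0])-r,int(c[1])-r;x=max(x,0);y=max(y,0)
    return cv2.resize(im[y:y+2*r,x:x+2*r],None,fx=S,fy=S,interpolation=cv2.INTER_CUBIC),(x,y)
def topx(c,off): return (np.asarray(c,float)+.5)/S-.5+off
def blob(mask,centre=None):
    cs=cv2.findContours(mask.astype(np.uint8),cv2.RETR_EXTERNAL,cv2.CHAIN_APPROX_NONE)[0]
    return max(cs,key=cv2.contourArea)
def polycorners(c,n):
    "n corners, edges refined by line fit"
    L=cv2.arcLength(c,True)
    for e in np.linspace(.01,.08,36):
        a=cv2.approxPolyDP(c,e*L,True)
        if len(a)<=n: break
    if len(a)!=n: return None
    p=c[:,0];idx=[int(np.where((p==q[0]).all(1))[0][0]) for q in a];ls=[]
    for i in range(n):
        s,e=idx[i],idx[(i+1)%n]; e+=len(p)*(e<s); d=e-s
        seg=p[np.arange(s+d//6,e-d//6)%len(p)]
        ls.append(cv2.fitLine(seg.astype(np.float32),cv2.DIST_HUBER,0,.01,.01).ravel())
    out=[]
    for i in range(n):
        a,b=ls[i-1],ls[i];t=np.linalg.solve(np.c_[a[:2],-b[:2]],b[2:]-a[2:]);out.append(a[2:]+t[0]*a[:2])
    return np.array(out)
def rigid(M,P):
    "best cyclic match of model corners M to points P: x,y,yaw,rms"
    best=None
    for Q in (P,P[::-1]):
        for k in range(len(P)):
            q=np.roll(Q,k,0);a=M-M.mean(0);b=q-q.mean(0);H=a.T@b
            th=np.arctan2(H[0,1]-H[1,0],H[0,0]+H[1,1]);c,s=np.cos(th),np.sin(th);Rm=np.array([[c,-s],[s,c]])
            e=np.sqrt(((a@Rm.T-b)**2).sum(1).mean());t=q.mean(0)-Rm@M.mean(0)
            if best is None or e<best[3]-1e-4: best=(t[0],t[1],np.degrees(th),e)
    return np.array(best)
mm=lambda *p:np.array(p)/1000.
V=mm([-38,-27],[54,-27],[54,17],[6,17],[6,65],[-38,65])
OUT=dict(board_l=mm([-58,-70],[-14,-70],[-14,-22],[82,-22],[82,22],[-58,22]),board_v1=V,board_v2=V,
  board_i=mm([-46,-22],[46,-22],[46,22],[-46,22]),tray=mm([-79,-103],[79,-103],[79,103],[-79,103]))
HUE=dict(ring_big=(112,125),ring_small=(55,75),ring_mid=(10,20))
def masks(im):
    hsv=cv2.cvtColor(im,cv2.COLOR_BGR2HSV).astype(int);return hsv[...,0],hsv[...,1],hsv[...,2]
def goto(x,y,z,yaw):
    "tool down; yaw = world angle (deg) of tool x axis; prints row numbers"
    s=sensors.state();w,a,b,c=s["ee_rot"];R0=R.from_quat([a,b,c,w])
    best=None
    for k in (0,180):
        t=np.radians(yaw+k);Rt=R.from_matrix(np.c_[[np.cos(t),np.sin(t),0],[np.sin(t),-np.cos(t),0],[0,0,-1]])
        rv=np.degrees((R0.inv()*Rt).as_rotvec())
        if best is None or np.linalg.norm(rv)<np.linalg.norm(best): best=rv
    d=R0.inv().apply(np.array([x,y,z])-s["tool_pos"])
    print("row:",*np.round(best,2),*np.round(d,4),"| j7 %.2f t %.1f"%(s["joints"][6],s["time_s"]))
E
cat > look.py <<'E'
from h import *
im=optics.grab_frame("top")
C=dict(board_l=(207,295),board_v1=(157,256),board_v2=(416,293),board_i=(468,254),tray=(321,220),ring_big=(211,207),ring_small=(276,280),ring_mid=(347,280))
for k,c in C.items():
    r=62 if k=="tray" else 36 if k!="board_i" else 26
    if "ring" in k:r=18
    I,off=crop(im,c,r);h,s,v=masks(I)
    bg=np.median(np.r_[I[0],I[-1]].max(1))
    if "ring" in k:
        m=(I.max(2).astype(int)-I.min(2)>90)
        cn=blob(m);(x,y),q,a=cv2.fitEllipse(cn);p=topx((x,y),off);print(k,p.round(1),"xy",plane("top",p,.019).round(4),"dia mm",np.array(q)/S*2.62);continue
    th={"board_v1":55}.get(k,90)
    if k=="tray":th=150
    m=(v>th); 
    if k=="tray": m=(v>75)
    n=len(OUT[k]);cn=blob(m);pc=polycorners(cn,n)
    if pc is None: print(k,"no corners",bg);continue
    z=.024 if k=="tray" else .012
    P=plane("top",topx(pc,off),z);print(k,"x y yaw rms",rigid(OUT[k],P).round(4),"edges mm",(np.linalg.norm(P-np.roll(P,-1,0),axis=1)*1000).round(0))
    cv2.polylines(I,[pc.astype(int)],True,(0,0,255),1)
    cv2.imwrite(f"pics/c_{k}.png",I)
E
python3 look.py; python3 - <<'E'
from h import *
I=[cv2.resize(cv2.imread(f"pics/c_{k}.png"),(390,290)) for k in("board_l","board_v1","board_v2","board_i")]
cv2.imwrite("pics/m1.png",np.vstack([np.hstack(I[:2]),np.hstack(I[2:])]))
E
```

```text
board_l x y yaw rms [3.925000e-01 2.652000e-01 1.253871e+02 3.800000e-03] edges mm [ 50.  48.  95.  50. 146.  98.]
board_v1 no corners 83.0
board_v2 x y yaw rms [ 3.971000e-01 -2.706000e-01 -1.193709e+02  2.900000e-03] edges mm [97. 96. 49. 49. 48. 48.]
board_i x y yaw rms [ 5.10700e-01 -4.11700e-01  8.81871e+01  3.30000e-03] edges mm [50. 96. 48. 96.]
tray x y yaw rms [ 6.000000e-01 -2.550000e-02  1.798346e+02  1.021000e-01] edges mm [323. 322. 326. 327.]
ring_big [210.9 206.6] xy [[0.6326 0.2625]] dia mm [56.1837737  56.65406189]
ring_small [275.5 279.6] xy [[0.4414 0.0918]] dia mm [53.0036882  54.20087021]
ring_mid [346.8 279.2] xy [[ 0.4426 -0.094 ]] dia mm [58.82352951 59.32599335][ WARN:0@0.482] global loadsave.cpp:275 findDecoder imread_('pics/c_board_v1.png'): can't open/read file: check file path/integrity
Traceback (most recent call last):
cv2.error: OpenCV(4.12.0) /io/opencv/modules/imgproc/src/resize.cpp:4208: error: (-215:Assertion failed) !ssize.empty() in function 'resize'
```

```bash
cat > look.py <<'E'
from h import *
import sys
C=dict(board_l=(207,295),board_v1=(157,258),board_v2=(416,293),board_i=(468,254),tray=(321,220),ring_big=(211,207),ring_small=(276,280),ring_mid=(347,280))
def otsu(ch): return cv2.threshold(ch,0,1,cv2.THRESH_OTSU)[1]
def find(im,k,c,z=None,save=True):
    r=52 if k=="tray" else 34 if k!="board_i" else 24
    if "ring" in k:r=18
    I,off=crop(im,c,r)
    if "ring" in k:
        m=otsu(I.max(2)-I.min(2));cn=blob(m);cn2=cv2.convexHull(cn)
        (x,y),q,a=cv2.fitEllipse(cn2);p=topx((x,y),off);return p,np.r_[plane("top",p,z or .019)[0],np.array(q)/S*2.62]
    ch=I.max(2)
    if k=="board_v1": ch=cv2.subtract(I[...,2],I[...,0])
    if k=="tray": ch=I[...,0]
    m=otsu(ch)
    m=cv2.morphologyEx(m,cv2.MORPH_OPEN,np.ones((7,7)))
    n=len(OUT[k]);cn=blob(m);pc=polycorners(cn,n)
    if save:
        cv2.drawContours(I,[cn],-1,(255,0,0),1)
        if pc is not None: cv2.polylines(I,[pc.astype(int)],True,(0,0,255),1)
        cv2.imwrite(f"pics/c_{k}.png",I)
    if pc is None: return None,"no corners"
    P=plane("top",topx(pc,off),z or (.024 if k=="tray" else .012))
    return (np.linalg.norm(P-np.roll(P,-1,0),axis=1)*1000).round(0),rigid(OUT[k],P).round(4)
if __name__=="__main__":
    im=optics.grab_frame("top");np.set_printoptions(suppress=True)
    for k,c in C.items(): print(k,*find(im,k,c))
E
python3 look.py; python3 - <<'E'
from h import *
I=[cv2.resize(cv2.imread(f"pics/c_{k}.png"),(390,290)) for k in("board_l","board_v1","board_v2","tray")]
cv2.imwrite("pics/m1.png",np.vstack([np.hstack(I[:2]),np.hstack(I[2:])]))
im=optics.grab_frame("scene");cv2.imwrite("pics/s2.png",cv2.resize(im[140:360,200:560],None,fx=2.2,fy=2.2,interpolation=2))
E
```

```text
board_l [ 45.  48.  96.  45. 142.  93.] [  0.3924   0.2643 125.2056   0.001 ]
board_v1 [92. 92. 44. 49. 48. 45.] [  0.5054   0.4147 166.0863   0.0004]
board_v2 [93. 92. 45. 49. 48. 44.] [   0.3969   -0.2698 -119.512     0.0005]
board_i [44. 93. 46. 93.] [ 0.5108 -0.4125 88.5773  0.0007]
tray [161. 209. 161. 209.] [  0.5963  -0.0253 170.4271   0.002 ]
ring_big [210.91831462 206.61886088] [ 0.63250866  0.2623339  58.09305766 59.0687414 ]
ring_small [275.55488968 279.87737401] [ 0.44072601  0.09166769 58.0201444  58.80973709]
ring_mid [346.8047905  279.19525401] [ 0.44254256 -0.09403036 59.86459732 60.27375244]
```

View pics/m1.png

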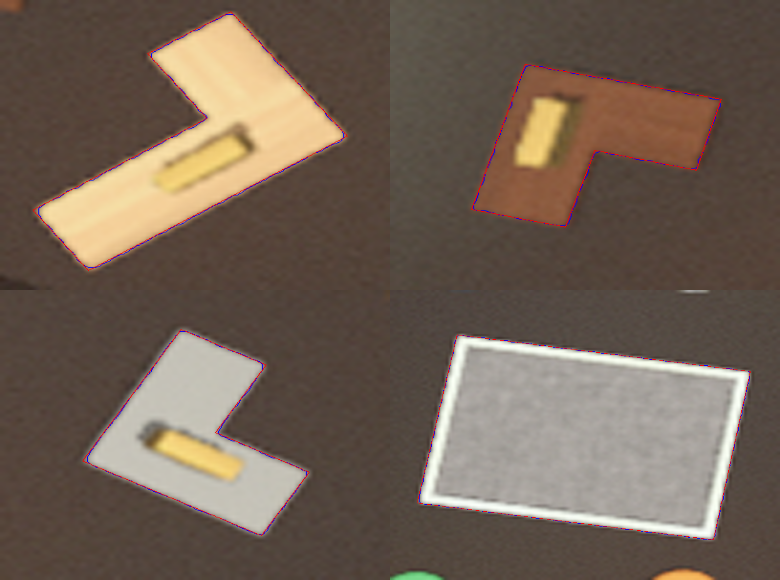

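View pics/s2.png

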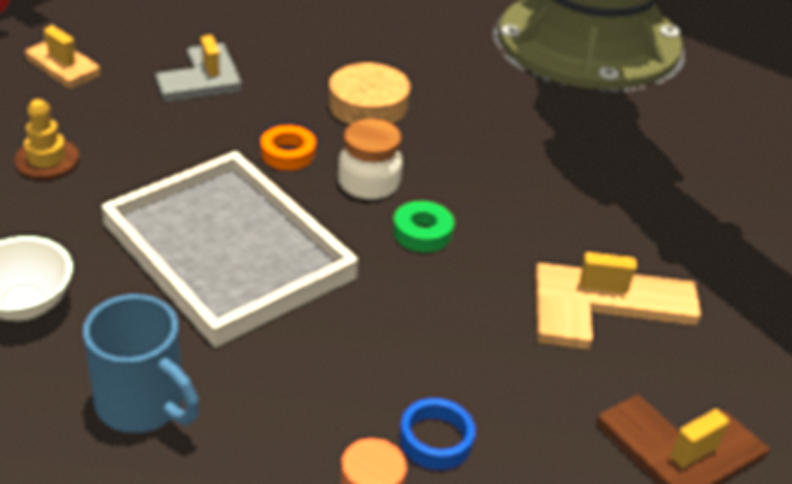

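The fitted outlines sit on the board edges to within about 1 mm, and the tray outline is clean too. In the scene crop the stand tip is at about (217,187) and the bar tops show as bright yellow faces. Next I'll get heights from the two views and locate the stand.

```bash
cat > hts.py <<'E'
from h import *
np.set_printoptions(suppress=True,precision=4)
t=optics.grab_frame("top");s=optics.grab_frame("scene")
def bright(im,c,r,frac=.88):
    I,off=crop(im,c,r);h,sa,v=masks(I)
    y=(h>17)&(h<28)&(sa>120); vv=np.where(y,v,0); thr=frac*np.percentile(vv[y],97)
    cn=blob(vv>thr);(c0,wh,a)=cv2.minAreaRect(cn);return topx(c0,off),np.array(wh)/S
for k,ct,cs,th in(("l",(207,299),(477,259),.0),("v1",(150,255),(517,337),0),("v2",(416,297),(296,160),0),("i",(470,253),(227,156),0)):
    a,wa=bright(t,ct,12,.85);b,wb=bright(s,cs,12,.93)
    print(k,a.round(1),wa.round(1),b.round(1),wb.round(1),*tri(a,b),"z46:",plane("top",a,.046))
# tray rim corner nearest scene camera, ring tops
def ellip(im,c,r):
    I,off=crop(im,c,r);m=cv2.threshold(I.max(2)-I.min(2),0,1,cv2.THRESH_OTSU)[1]
    x,y,w,h=cv2.boundingRect(blob(m));return topx((x+w/2,y),off),topx((x+w/2,y+h),off),w/S
# ring: far top edge of the outside is row-min in the scene
for k,ct,cs in(("big",(210.9,206.6),(399,337)),("small",(275.5,279.9),(392,242)),("mid",(346.8,279.2),(331,207))):
    up,lo,w=ellip(s,cs,18)
    c=np.r_[plane("top",ct,.019)[0]];d=c-optics.camera_model("scene")["T"][:2,3];d/=np.linalg.norm(d)
    for z in(.0,.0095,.019,.03): print(k,z,"pred far-top row",proj("scene",[*(plane("top",ct,z)[0]+.029*d),z])[0].round(1),"seen",up.round(1))
# stand
I,off=crop(t,(411,205),20);h,sa,v=masks(I);g=I.astype(int)
foot=cv2.threshold(cv2.subtract(I[...,2],I[...,0]),0,1,cv2.THRESH_OTSU)[1]
cn=cv2.convexHull(blob(foot));(c0,q,a)=cv2.fitEllipse(cn);p=topx(c0,off);print("foot",p,np.array(q)/S*2.6,plane("top",p,.008))
m=((h>14)&(h<32)&(sa>100)&(v>110));cn=blob(m);(c0,r0)=cv2.minEnclosingCircle(cn);print("brass",topx(c0,off),r0/S*2*2.6)
cv2.imwrite("pics/st.png",I)
I2,off2=crop(s,(220,203),26);cv2.imwrite("pics/st2.png",np.hstack([cv2.resize(I,(400,400)),cv2.resize(I2,(400,400))]));print(off,off2)
E
python3 hts.py
```

```text
l [207.4 299.2] [ 5.5 16.7] [477.3 258. ] [22.8  4.2] [0.3913 0.2649 0.0446] 0.0027841823300701367 z46: [[0.3921 0.2635]]
v1 [148.6 254.7] [ 4.9 15.3] [519.8 332.9] [ 7.5 19.7] [0.505  0.4164 0.0441] 0.00191221342852947 z46: [[0.5054 0.415 ]]
v2 [416.2 297.3] [14.6  4.9] [295.2 159.9] [8.3 5. ] [ 0.3963 -0.2684  0.0461] 0.0021037875182457404 z46: [[ 0.397  -0.2691]]
i [471.7 252.8] [ 5.8 16.2] [218.2 164.4] [8.5 7. ] [ 0.5182 -0.4277  0.014 ] 0.01666546062611554 z46: [[ 0.5106 -0.413 ]]
big 0.0 pred far-top row [398.9 328.6] seen [398.8 320.4]
big 0.0095 pred far-top row [399.1 324.3] seen [398.8 320.4]
big 0.019 pred far-top row [399.3 319.9] seen [398.8 320.4]
big 0.03 pred far-top row [399.5 314.9] seen [398.8 320.4]
small 0.0 pred far-top row [392.  237.7] seen [392.4 231.1]
small 0.0095 pred far-top row [392.1 234.3] seen [392.4 231.1]
small 0.019 pred far-top row [392.3 230.9] seen [392.4 231.1]
small 0.03 pred far-top row [392.5 226.9] seen [392.4 231.1]
mid 0.0 pred far-top row [329.5 202.9] seen [330.7 196.1]
mid 0.0095 pred far-top row [329.7 199.9] seen [330.7 196.1]
mid 0.019 pred far-top row [329.9 196.8] seen [330.7 196.1]
mid 0.03 pred far-top row [330.1 193.1] seen [330.7 196.1]
foot [410.7347 205.2655] [65.6619 65.8569] [[ 0.6379 -0.2652]]
brass [411.7424 204.5101] 44.60337041219076
(391, 185) (194, 177)
```

View pics/st2.png

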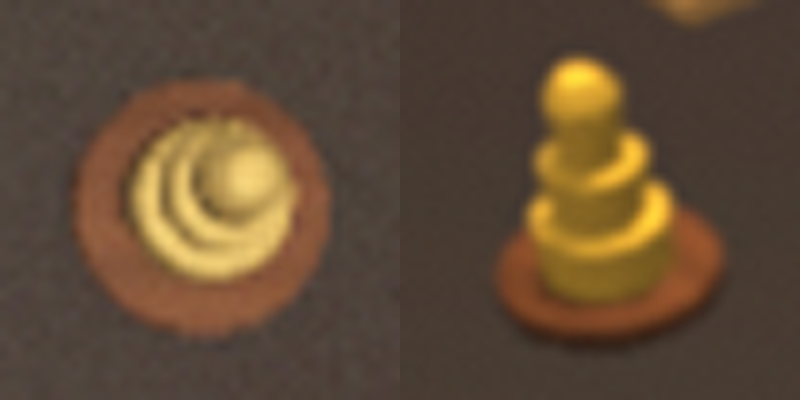

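The stand tip is at about (414.7,202) in the top view and (217.4,185) in the scene view. Bar tops triangulate to 44–46 mm for three boards. The fourth, board_i, came out wrong because the scene mask missed its bar. Ring tops match 19 mm. I'll start with board_l.

```bash
cat >> h.py <<'E'
TR=np.array([.5963,-.0253]);TY=-9.57
SLOT=dict(board_l=(12,24,180),board_v1=(32,-29,180),board_v2=(-32,-67,0),board_i=(-24,72,0))
def slot(k):
    x,y,a=SLOT[k];t=np.radians(TY);return TR+np.array([[np.cos(t),-np.sin(t)],[np.sin(t),np.cos(t)]])@[x/1000,y/1000],a+TY
E
python3 - <<'E'
from h import *
np.set_printoptions(suppress=True,precision=4)
a,b=[414.7,202.2],[217.4,185.3]; print("tip",tri(a,b))
for k in SLOT: print(k,slot(k))
goto(.3921,.2643,.15,35.2)
E
```

```text
tip (array([ 0.6366, -0.2616,  0.081 ]), np.float64(0.0008746094662364948))
board_l (array([ 0.6121, -0.0036]), 170.43)
board_v1 (array([ 0.623 , -0.0592]), 170.43)
board_v2 (array([ 0.5536, -0.086 ]), -9.57)
board_i (array([0.5846, 0.0497]), -9.57)
row: 0.01 0.02 32.59 -0.257 0.263 0.0892 | j7 -0.06 t 0.3
```

Call:
{"method": "step_arm", "body": {"deltas": "0 0 32.6 -0.257 0.263 0.089 0.0854;0 0 32.6 -0.257 0.263 0.089 0.0854;0 0 32.6 -0.257 0.263 0.089 0.0854;0 0 32.6 -0.257 0.263 0.089 0.0854;0 0 32.6 -0.257 0.263 0.089 0.0854;0 0 32.6 -0.257 0.263 0.089 0.0854;0 0 32.6 -0.257 0.263 0.089 0.0854;0 0 32.6 -0.257 0.263 0.089 0.0854;0 0 32.6 -0.257 0.263 0.089 0.0854;0 0 32.6 -0.257 0.263 0.089 0.0854;0 0 32.6 -0.257 0.263 0.089 0.0854;0 0 32.6 -0.257 0.263 0.089 0.0854", "force": 40}}

```text
time_s: 1.55
tool_pos: [0.3916, 0.2658, 0.1505]
ee_rot: [-0.0, 0.953, 0.303, 0.0]
force: [-0.4, -0.2, 0.1]
grip_width: 1.002
```

```bash
python3 -c "
from h import *
goto(.3921,.2643,.031,35.2)"
```

```text
row: 0.0 -0.02 0.13 -0.0005 0.0015 0.1195 | j7 -0.03 t 1.6
```

Call:
{"method": "step_arm", "body": {"deltas": "0 0 0 -0.0005 0.0015 0.05 0.04;0 0 0 -0.0005 0.0015 0.09 0.04;0 0 0 -0.0005 0.0015 0.1195 0.04;0 0 0 -0.0005 0.0015 0.1195 0.04;0 0 0 -0.0005 0.0015 0.1195 0.04;0 0 0 -0.0005 0.0015 0.1195 0.0;0 0 0 -0.0005 0.0015 0.1195 0.0;0 0 0 -0.0005 0.0015 0.1195 0.0;0 0 0 -0.0005 0.0015 0.1195 0.0;0 0 0 -0.0005 0.0015 0.1195 0.0", "force": 40}}

```text
time_s: 2.55
tool_pos: [0.3936, 0.2657, 0.0331]
ee_rot: [-0.001, 0.953, 0.304, 0.002]
force: [-0.1, 1.8, 6.8]
grip_width: 0.153
```

```bash
python3 -c "
from h import *
goto(.6121,-.0036,.13,80.4)"
```

```text
row: 0.06 -0.26 -45.06 0.0229 0.346 -0.0971 | j7 0.01 t 2.5
```

Call:
{"method": "step_arm", "body": {"deltas": "0 0 0 0 0 -0.05 0;0 -0.2 0 0 0 -0.097 0;0 -0.2 -45.1 0.023 0.346 -0.097 0;0 -0.2 -45.1 0.023 0.346 -0.097 0;0 -0.2 -45.1 0.023 0.346 -0.097 0;0 -0.2 -45.1 0.023 0.346 -0.097 0;0 -0.2 -45.1 0.023 0.346 -0.097 0;0 -0.2 -45.1 0.023 0.346 -0.097 0;0 -0.2 -45.1 0.023 0.346 -0.097 0;0 -0.2 -45.1 0.023 0.346 -0.097 0;0 -0.2 -45.1 0.023 0.346 -0.097 0;0 -0.2 -45.1 0.023 0.346 -0.097 0;0 -0.2 -45.1 0.023 0.346 -0.097 0;0 -0.2 -45.1 0.023 0.346 -0.097 0;0 -0.2 -45.1 0.023 0.346 -0.097 0"}}

```text
time_s: 4.05
tool_pos: [0.6117, -0.0021, 0.1301]
ee_rot: [0.0, 0.763, 0.647, 0.001]
force: [-0.4, -1.2, -3.3]
grip_width: 0.154
```

```bash
python3 -c "
from h import *
print(sensors.state()['tool_pos'],sensors.state()['grip_width'])
goto(.6121,-.0036,.05,80.4)
im=optics.grab_frame('top');cv2.imwrite('pics/t3.png',cv2.resize(im[100:340,130:450],None,fx=2.4,fy=2.4,interpolation=2))"
```

```text
[ 0.61169404 -0.00205114  0.13005756] 0.15446872276262338
row: 0.07 -0.07 0.17 -0.0016 0.0006 0.0801 | j7 1.49 t 4.0
```

View pics/t3.png

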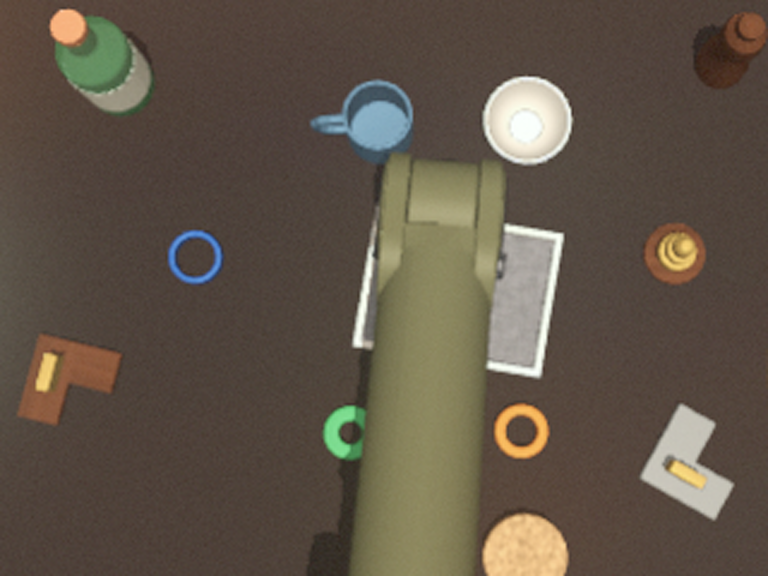

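The arm hides the board in this view, and nothing else has moved: mug at (377,120) and bowl at (527,120) in the crop. I'll lower the board slowly and watch the force.

Call:
{"method": "step_arm", "body": {"deltas": "0 0 0.2 -0.0016 0.0006 0.04 0;0 0 0.2 -0.0016 0.0006 0.06 0;0 0 0.2 -0.0016 0.0006 0.06 0;0 0 0.2 -0.0016 0.0006 0.07 0;0 0 0.2 -0.0016 0.0006 0.075 0;0 0 0.2 -0.0016 0.0006 0.081 0;0 0 0.2 -0.0016 0.0006 0.081 0;0 0 0.2 -0.0016 0.0006 0.081 0"}}

```text
time_s: 4.9
tool_pos: [0.6125, -0.0039, 0.0494]
ee_rot: [0.0, 0.764, 0.645, 0.001]
force: [-0.2, 0.1, -2.2]
grip_width: 0.152
```

Call:
{"method": "step_arm", "body": {"deltas": "0 0 0 0 0 0.004 0;0 0 0 0 0 0.008 0;0 0 0 0 0 0.009 0;0 0 0 0 0 0.009 0;0 0 0 0 0 0.009 0"}}

```text
time_s: 5.4
tool_pos: [0.613, -0.0039, 0.0411]
ee_rot: [0.001, 0.764, 0.645, 0.002]
force: [-0.9, 0.8, 4.1]
grip_width: 0.155
```

Call:
{"method": "step_arm", "body": {"deltas": "0 0 0 0 0 0 0.026;0 0 0 0 0 0 0.026;0 0 0 0 0 -0.03 0.026;0 0 0 0 0 -0.08 0.026;0 0 0 0 0 -0.1 0.026;0 0 0 0 0 -0.11 0.05"}}

```text
time_s: 6.0
tool_pos: [0.6141, -0.0041, 0.1538]
ee_rot: [0.002, 0.764, 0.645, 0.003]
force: [0.9, 0.6, -0.9]
grip_width: 0.456
```

```bash
python3 -c "
from h import *
goto(.5054,.4147,.15,76.1)"
```

```text
row: 0.39 -0.19 4.23 0.3946 -0.1775 0.0037 | j7 1.48 t 6.0
```

Call:
{"method": "step_arm", "body": {"deltas": "0.4 -0.2 4.2 0.395 -0.1775 0.004 0.04;0.4 -0.2 4.2 0.395 -0.1775 0.004 0.04;0.4 -0.2 4.2 0.395 -0.1775 0.004 0.04;0.4 -0.2 4.2 0.395 -0.1775 0.004 0.04;0.4 -0.2 4.2 0.395 -0.1775 0.004 0.04;0.4 -0.2 4.2 0.395 -0.1775 0.004 0.04;0.4 -0.2 4.2 0.395 -0.1775 0.004 0.04;0.4 -0.2 4.2 0.395 -0.1775 0.004 0.04;0.4 -0.2 4.2 0.395 -0.1775 0.004 0.04;0.4 -0.2 4.2 0.395 -0.1775 0.004 0.04;0.4 -0.2 4.2 0.395 -0.1775 0.004 0.04;0.4 -0.2 4.2 0.395 -0.1775 0.004 0.04"}}

```text
time_s: 7.2
tool_pos: [0.506, 0.413, 0.1487]
ee_rot: [0.001, 0.788, 0.616, -0.001]
force: [1.3, -0.5, 0.3]
grip_width: 0.466
```

```bash
python3 -c "
from h import *
goto(.5054,.4147,.031,76.1)
im=optics.grab_frame('top');cv2.imwrite('pics/t4full.png',im);cv2.imwrite('pics/t4.png',cv2.resize(im[170:270,260:380],None,fx=5,fy=5,interpolation=2))
np.set_printoptions(suppress=True)
import look;print('tray',*look.find(im,'tray',look.C['tray'],save=False))
for k in ('board_v2','board_i','ring_big','ring_mid','ring_small'):print(k,look.find(im,k,look.C[k],save=False)[1])
"
```

```text
row: -0.02 0.15 -0.09 0.0018 -0.001 0.1177 | j7 0.67 t 7.2
tray [161. 209. 161. 209.] [  0.5963  -0.0253 170.423    0.002 ]
board_v2 [   0.3969   -0.2698 -119.5421    0.0004]
board_i [ 0.5108 -0.4125 88.4947  0.0008]
ring_big [ 0.63244903  0.26234678 58.19616765 59.14212774]
ring_mid [ 0.44256083 -0.0940115  59.82194743 60.25918045]
ring_small [ 0.44070245  0.09169078 58.04554377 58.72982768]
```

View pics/t4.png

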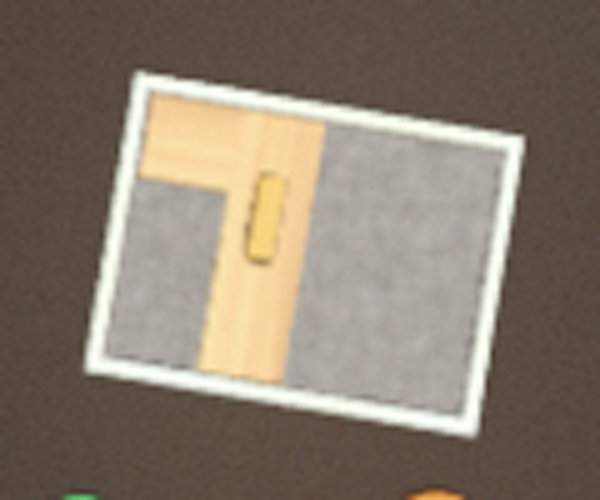

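board_l lies flat in the tray, with its bar at crop (265,218). I'll measure its offset from the slot, then grasp board_v1.

```bash
cat > seat.py <<'E'
from h import *
import look
def seat(im,k,c,r=30):
    I,off=crop(im,c,r);hsv=cv2.cvtColor(I,cv2.COLOR_BGR2HSV)
    ch=cv2.subtract(I[...,2],I[...,0]) if k!="board_v2" else I[...,1]
    if k=="board_v2":
        m=(I.min(2)>168)&(I.max(2)<228)
    else: m=look.otsu(ch)
    m=cv2.morphologyEx(m.astype(np.uint8),cv2.MORPH_OPEN,np.ones((5,5)))
    pc=polycorners(blob(m),len(OUT[k]))
    if pc is None: return "none"
    p=rigid(OUT[k],plane("top",topx(pc,off),.020));s,a=slot(k)
    t=np.radians(-TY);d=np.array([[np.cos(t),-np.sin(t)],[np.sin(t),np.cos(t)]])@(p[:2]-s)
    return p.round(4),"dev world mm",((p[:2]-s)*1000).round(1),"tray mm",(d*1000).round(1),"yaw",((p[2]-a+90)%180-90).round(2)
E
python3 -c "
from seat import *
np.set_printoptions(suppress=True)
im=cv2.imread('pics/t4full.png');print(seat(im,'board_l',proj('top',[.612,-.0036,.02])[0]))"
```

```text
(array([  0.6139,  -0.0052, 171.3284,   0.003 ]), 'dev world mm', array([ 1.8, -1.6]), 'tray mm', array([ 2. , -1.3]), 'yaw', np.float64(0.9))
```

Call:
{"method": "step_arm", "body": {"deltas": "0 0 0 0.0018 -0.001 0.05 0.04;0 0 0 0.0018 -0.001 0.09 0.04;0 0 0 0.0018 -0.001 0.1175 0.04;0 0 0 0.0018 -0.001 0.1175 0.04;0 0 0 0.0018 -0.001 0.1175 0.04;0 0 0 0.0018 -0.001 0.1175 0.0;0 0 0 0.0018 -0.001 0.1175 0.0;0 0 0 0.0018 -0.001 0.1175 0.0;0 0 0 0.0018 -0.001 0.1175 0.0;0 0 0 0.0018 -0.001 0.1175 0.0"}}

```text
time_s: 8.25
tool_pos: [0.5074, 0.4156, 0.0343]
ee_rot: [0.0, 0.788, 0.615, 0.002]
force: [1.5, -0.8, 6.2]
grip_width: 0.154
```

```bash
python3 -c "
from h import *
goto(.6247,-.0592,.13,80.4)"
```

```text
row: 0.16 -0.1 -4.44 -0.432 0.2292 -0.0959 | j7 0.69 t 8.2
```

Call:
{"method": "step_arm", "body": {"deltas": "0 0 0 0 0 -0.05 0;0 0 0 0 0 -0.096 0;0.2 -0.1 -4.4 -0.432 0.229 -0.096 0;0.2 -0.1 -4.4 -0.432 0.229 -0.096 0;0.2 -0.1 -4.4 -0.432 0.229 -0.096 0;0.2 -0.1 -4.4 -0.432 0.229 -0.096 0;0.2 -0.1 -4.4 -0.432 0.229 -0.096 0;0.2 -0.1 -4.4 -0.432 0.229 -0.096 0;0.2 -0.1 -4.4 -0.432 0.229 -0.096 0;0.2 -0.1 -4.4 -0.432 0.229 -0.096 0;0.2 -0.1 -4.4 -0.432 0.229 -0.096 0;0.2 -0.1 -4.4 -0.432 0.229 -0.096 0;0.2 -0.1 -4.4 -0.432 0.229 -0.096 0;0.2 -0.1 -4.4 -0.432 0.229 -0.096 0;0.2 -0.1 -4.4 -0.432 0.229 -0.096 0"}}

```text
time_s: 9.75
tool_pos: [0.6243, -0.0571, 0.13]
ee_rot: [-0.001, 0.763, 0.646, 0.0]
force: [0.2, 0.1, -1.6]
grip_width: 0.152
```

```bash
python3 -c "
from h import *
goto(.6247,-.0592,.05,80.4)"
```

```text
row: -0.09 -0.08 0.08 -0.0021 0.0008 0.08 | j7 1.59 t 9.8
```

Call:
{"method": "step_arm", "body": {"deltas": "0 0 0 -0.0021 0.0005 0.04 0;0 0 0 -0.0021 0.0005 0.06 0;0 0 0 -0.0021 0.0005 0.06 0;0 0 0 -0.0021 0.0005 0.065 0;0 0 0 -0.0021 0.0005 0.072 0;0 0 0 -0.0021 0.0005 0.078 0;0 0 0 -0.0021 0.0005 0.08 0;0 0 0 -0.0021 0.0005 0.08 0"}}

```text
time_s: 10.55
tool_pos: [0.6243, -0.0592, 0.0499]
ee_rot: [-0.001, 0.763, 0.646, -0.0]
force: [0.2, -0.1, -1.7]
grip_width: 0.154
```

Call:
{"method": "step_arm", "body": {"deltas": "0 0 0 0 0 0.004 0;0 0 0 0 0 0.008 0;0 0 0 0 0 0.0085 0;0 0 0 0 0 0.0085 0;0 0 0 0 0 0.0085 0"}}

```text
time_s: 11.05
tool_pos: [0.6247, -0.0592, 0.0423]
ee_rot: [-0.001, 0.763, 0.646, 0.0]
force: [-2.2, 0.6, 6.5]
grip_width: 0.153
```

Call:
{"method": "step_arm", "body": {"deltas": "0 0 0 0 0 0 0.026;0 0 0 0 0 0 0.026;0 0 0 0 0 -0.03 0.026;0 0 0 0 0 -0.08 0.026;0 0 0 0 0 -0.1 0.026;0 0 0 0 0 -0.11 0.04"}}

```text
time_s: 11.65
tool_pos: [0.6262, -0.0597, 0.155]
ee_rot: [0.0, 0.763, 0.646, 0.002]
force: [0.5, 0.5, 0.0]
grip_width: 0.456
```

```bash
python3 -c "
from h import *
goto(.3969,-.2695,.15,-29.5)"
```

```text
row: 0.26 -0.01 -70.04 -0.2449 -0.1914 0.0037 | j7 1.59 t 11.7
```

Call:
{"method": "step_arm", "body": {"deltas": "0.3 0 110 -0.245 -0.191 0.004 0.04;0.3 0 110 -0.245 -0.191 0.004 0.04;0.3 0 110 -0.245 -0.191 0.004 0.04;0.3 0 110 -0.245 -0.191 0.004 0.04;0.3 0 110 -0.245 -0.191 0.004 0.04;0.3 0 110 -0.245 -0.191 0.004 0.04;0.3 0 110 -0.245 -0.191 0.004 0.04;0.3 0 110 -0.245 -0.191 0.004 0.04;0.3 0 110 -0.245 -0.191 0.004 0.04;0.3 0 110 -0.245 -0.191 0.004 0.04;0.3 0 110 -0.245 -0.191 0.004 0.04;0.3 0 110 -0.245 -0.191 0.004 0.04;0.3 0 110 -0.245 -0.191 0.004 0.04;0.3 0 110 -0.245 -0.191 0.004 0.04;0.3 0 110 -0.245 -0.191 0.004 0.04;0.3 0 110 -0.245 -0.191 0.004 0.04;0.3 0 110 -0.245 -0.191 0.004 0.04"}}

```text
time_s: 13.35
tool_pos: [0.3972, -0.2695, 0.1496]
ee_rot: [-0.003, 0.967, -0.254, -0.0]
force: [-0.1, -0.5, -0.2]
grip_width: 0.469
```

```bash
python3 -c "
from seat import *
goto(.3969,-.2695,.031,-29.5)
im=optics.grab_frame('top');cv2.imwrite('pics/t5full.png',im);cv2.imwrite('pics/t5.png',cv2.resize(im[170:270,260:380],None,fx=5,fy=5,interpolation=2))
np.set_printoptions(suppress=True)
for k in ('board_l','board_v1'):
  c=proj('top',[*slot(k)[0],.02])[0];print(k,seat(im,k,c,24))
for k in ('board_i','ring_big','ring_mid','ring_small'):print(k,look.find(im,k,look.C[k],save=False)[1])
"
```

```text
row: -0.34 0.1 0.04 -0.0 0.0008 0.1186 | j7 0.05 t 13.3
board_l (array([  0.6199,  -0.0061, 173.0879,   0.0096]), 'dev world mm', array([ 7.7, -2.5]), 'tray mm', array([ 8. , -1.2]), 'yaw', np.float64(2.66))
board_v1 (array([  0.6227,  -0.0575, 171.9566,   0.0037]), 'dev world mm', array([-0.3,  1.7]), 'tray mm', array([-0.6,  1.6]), 'yaw', np.float64(1.53))
board_i [ 0.5108 -0.4125 88.5429  0.0007]
ring_big [ 0.63247122  0.26235642 58.15233841 59.08795085]
ring_mid [ 0.44254397 -0.09403112 59.8786496  60.34051575]
ring_small [ 0.44070749  0.09169324 58.10499776 58.74078166]
```

View pics/t5.png

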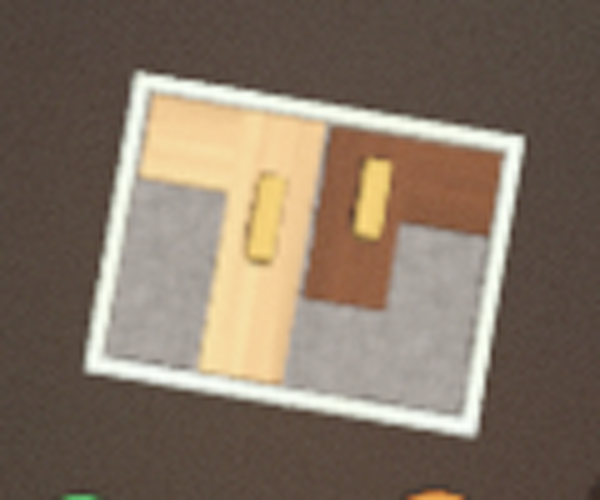

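board_l and board_v1 are both flat in the tray with clear space left over (bars at crop (265,218) and (374,198)). The seat fit is confused by the brass and wood sharing a hue, so I'm trusting the picture here. Next is board_v2.

Call:
{"method": "step_arm", "body": {"deltas": "-0.3 0 0 0 0.0008 0.05 0.04;-0.3 0 0 0 0.0008 0.09 0.04;-0.3 0 0 0 0.0008 0.1185 0.04;-0.3 0 0 0 0.0008 0.1185 0.04;-0.3 0 0 0 0.0008 0.1185 0.04;-0.3 0 0 0 0.0008 0.1185 0.0;-0.3 0 0 0 0.0008 0.1185 0.0;-0.3 0 0 0 0.0008 0.1185 0.0;-0.3 0 0 0 0.0008 0.1185 0.0;-0.3 0 0 0 0.0008 0.1185 0.0"}}

```text
time_s: 14.4
tool_pos: [0.3986, -0.2703, 0.033]
ee_rot: [-0.001, 0.967, -0.254, 0.001]
force: [-0.2, 0.6, 7.0]
grip_width: 0.156
```

```bash
cat >> h.py <<'E'
def placetgt(k,cam,yaw):
    "tool target allowing for where along the bar the board is held"
    p=sensors.state()["tool_pos"][:2];t=np.radians(yaw);al=(p-np.array(cam))@[np.cos(t),np.sin(t)]
    s,a=slot(k);a=np.radians(a);g=s+al*np.array([np.cos(a),np.sin(a)]);print("along mm",(al*1000).round(2),"tool tgt",g.round(4),"slot",s.round(4));return g
E
python3 -c "
from h import *
g=placetgt('board_v2',(.3969,-.2697),-119.5)
goto(*g,.13,80.4)"
```

```text
along mm -0.3 tool tgt [ 0.5533 -0.086 ] slot [ 0.5536 -0.086 ]
row: -0.17 -0.03 70.13 0.0442 -0.2368 -0.0964 | j7 0.20 t 14.4
```

Call:
{"method": "step_arm", "body": {"deltas": "0 0 0 0 0 -0.05 0;0 0 0 0 0 -0.096 0;0 0 -109.9 0.044 -0.237 -0.096 0;0 0 -109.9 0.044 -0.237 -0.096 0;0 0 -109.9 0.044 -0.237 -0.096 0;0 0 -109.9 0.044 -0.237 -0.096 0;0 0 -109.9 0.044 -0.237 -0.096 0;0 0 -109.9 0.044 -0.237 -0.096 0;0 0 -109.9 0.044 -0.237 -0.096 0;0 0 -109.9 0.044 -0.237 -0.096 0;0 0 -109.9 0.044 -0.237 -0.096 0;0 0 -109.9 0.044 -0.237 -0.096 0;0 0 -109.9 0.044 -0.237 -0.096 0;0 0 -109.9 0.044 -0.237 -0.096 0;0 0 -109.9 0.044 -0.237 -0.096 0;0 0 -109.9 0.044 -0.237 -0.096 0;0 0 -109.9 0.044 -0.237 -0.096 0;0 0 -109.9 0.044 -0.237 -0.096 0;0 0 -109.9 0.044 -0.237 -0.096 0"}}

```text
time_s: 16.3
tool_pos: [0.5532, -0.0857, 0.1297]
ee_rot: [0.001, 0.764, 0.645, 0.001]
force: [0.6, 0.9, -1.7]
grip_width: 0.148
```

```bash
python3 -c "
from h import *
goto(.5533,-.086,.05,80.4)"
```

```text
row: 0.15 -0.07 -0.04 -0.0004 -0.0001 0.0797 | j7 1.59 t 16.3
```

Call:
{"method": "step_arm", "body": {"deltas": "0 0 0 0 0 0.04 0;0 0 0 0 0 0.06 0;0 0 0 0 0 0.06 0;0 0 0 0 0 0.065 0;0 0 0 0 0 0.072 0;0 0 0 0 0 0.078 0;0 0 0 0 0 0.08 0;0 0 0 0 0 0.08 0"}}

```text
time_s: 17.1
tool_pos: [0.5533, -0.0856, 0.0495]
ee_rot: [0.001, 0.764, 0.645, 0.001]
force: [-0.4, -0.3, -1.2]
grip_width: 0.152
```

Call:
{"method": "step_arm", "body": {"deltas": "0 0 0 0 0 0.004 0;0 0 0 0 0 0.008 0;0 0 0 0 0 0.0085 0;0 0 0 0 0 0.0085 0;0 0 0 0 0 0.0085 0"}}

```text
time_s: 17.6
tool_pos: [0.5535, -0.0856, 0.0412]
ee_rot: [0.001, 0.764, 0.645, 0.001]
force: [0.2, 0.6, -0.8]
grip_width: 0.157
```

Call:
{"method": "step_arm", "body": {"deltas": "0 0 0 0 0 0 0.024;0 0 0 0 0 0 0.024;0 0 0 0 0 -0.03 0.024;0 0 0 0 0 -0.08 0.024;0 0 0 0 0 -0.1 0.026;0 0 0 0 0 -0.11 0.04"}}

```text
time_s: 18.2
tool_pos: [0.5547, -0.0859, 0.1541]
ee_rot: [0.002, 0.764, 0.645, 0.003]
force: [0.1, -0.1, -0.3]
grip_width: 0.455
```

```bash
python3 -c "
from h import *
goto(.5108,-.4127,.15,-1.5)"
```

```text
row: 0.25 -0.4 81.85 -0.3295 0.0115 0.0034 | j7 1.58 t 18.2
```

Call:
{"method": "step_arm", "body": {"deltas": "0.2 -0.4 81.8 -0.3295 0.0115 0.003 0.04;0.2 -0.4 81.8 -0.3295 0.0115 0.003 0.04;0.2 -0.4 81.8 -0.3295 0.0115 0.003 0.04;0.2 -0.4 81.8 -0.3295 0.0115 0.003 0.04;0.2 -0.4 81.8 -0.3295 0.0115 0.003 0.04;0.2 -0.4 81.8 -0.3295 0.0115 0.003 0.04;0.2 -0.4 81.8 -0.3295 0.0115 0.003 0.04;0.2 -0.4 81.8 -0.3295 0.0115 0.003 0.04;0.2 -0.4 81.8 -0.3295 0.0115 0.003 0.04;0.2 -0.4 81.8 -0.3295 0.0115 0.003 0.04;0.2 -0.4 81.8 -0.3295 0.0115 0.003 0.04;0.2 -0.4 81.8 -0.3295 0.0115 0.003 0.04;0.2 -0.4 81.8 -0.3295 0.0115 0.003 0.04;0.2 -0.4 81.8 -0.3295 0.0115 0.003 0.04"}}

```text
time_s: 19.6
tool_pos: [0.5108, -0.4125, 0.1503]
ee_rot: [0.0, 1.0, -0.012, 0.0]
force: [-0.1, -0.5, 1.0]
grip_width: 0.469
```

```bash
python3 -c "
from seat import *
goto(.5108,-.4127,.031,-1.5)
im=optics.grab_frame('top');s=optics.grab_frame('scene');a=cv2.resize(im[170:270,260:380],(480,400),interpolation=2);cv2.imwrite('pics/t6.png',np.hstack([a,cv2.resize(s[140:340,200:360],(320,400),interpolation=2)]))
np.set_printoptions(suppress=True)
for k in ('ring_big','ring_mid','ring_small'):print(k,look.find(im,k,look.C[k],save=False)[1])
"
```

```text
row: 0.02 -0.03 0.1 -0.0 0.0001 0.1193 | j7 0.87 t 19.6
ring_big [ 0.6324846   0.26236367 58.14825399 59.08481923]
ring_mid [ 0.44299446 -0.09370484 59.27521459 60.03018631]
ring_small [ 0.44071867  0.09168361 58.09135859 58.74863734]
```

View pics/t6.png

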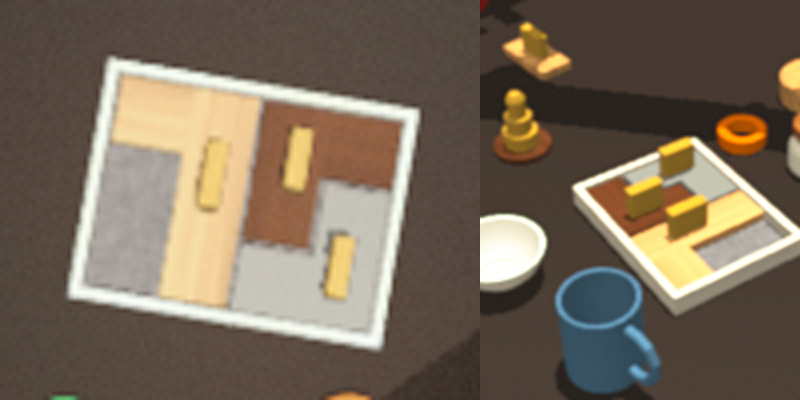

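All three placed boards sit flat, and the grey pocket for the cork board is at crop (85–180,142–295). I'll measure the pocket and grasp board_i.

Call:
{"method": "step_arm", "body": {"deltas": "0 0 0 0 0 0.05 0.04;0 0 0 0 0 0.09 0.04;0 0 0 0 0 0.119 0.04;0 0 0 0 0 0.119 0.04;0 0 0 0 0 0.119 0.04;0 0 0 0 0 0.119 0.0;0 0 0 0 0 0.119 0.0;0 0 0 0 0 0.119 0.0;0 0 0 0 0 0.119 0.0;0 0 0 0 0 0.119 0.0"}}

```text
time_s: 20.7
tool_pos: [0.5123, -0.414, 0.034]
ee_rot: [0.001, 1.0, -0.012, 0.002]
force: [-1.0, 0.9, 6.6]
grip_width: 0.156
```

```bash
python3 -c "
from seat import *
np.set_printoptions(suppress=True)
g=placetgt('board_i',(.5108,-.4127),88.5-180);goto(*g,.13,80.4)
im=optics.grab_frame('top');c=proj('top',[*slot('board_i')[0],.02])[0]
I,off=crop(im,c,26);h,s,v=masks(I);m=((s<45)&(v<185)&(v>105)).astype(np.uint8);m=cv2.morphologyEx(m,cv2.MORPH_CLOSE,np.ones((15,15)));m=cv2.morphologyEx(m,cv2.MORPH_OPEN,np.ones((25,25)))
pc=polycorners(blob(m),4);P=plane('top',topx(pc,off),.021);print(P,(np.linalg.norm(P-np.roll(P,-1,0),axis=1)*1000).round(1),'ctr',P.mean(0))
"
```

```text
along mm 1.22 tool tgt [0.5858 0.0495] slot [0.5846 0.0497]
row: 0.31 -0.1 -81.82 0.0624 -0.4649 -0.097 | j7 0.94 t 20.7
[[0.63565958 0.06379707]
 [0.54282766 0.07941959]
 [0.53434872 0.03238434]
 [0.62752065 0.01662575]] [94.1 47.8 94.5 47.9] ctr [0.58508915 0.04805669]
```

Call:
{"method": "step_arm", "body": {"deltas": "0 0 0 0 0 -0.05 0;0 0 0 0 0 -0.097 0;0.3 -0.1 -81.8 0.063 -0.464 -0.097 0;0.3 -0.1 -81.8 0.063 -0.464 -0.097 0;0.3 -0.1 -81.8 0.063 -0.464 -0.097 0;0.3 -0.1 -81.8 0.063 -0.464 -0.097 0;0.3 -0.1 -81.8 0.063 -0.464 -0.097 0;0.3 -0.1 -81.8 0.063 -0.464 -0.097 0;0.3 -0.1 -81.8 0.063 -0.464 -0.097 0;0.3 -0.1 -81.8 0.063 -0.464 -0.097 0;0.3 -0.1 -81.8 0.063 -0.464 -0.097 0;0.3 -0.1 -81.8 0.063 -0.464 -0.097 0;0.3 -0.1 -81.8 0.063 -0.464 -0.097 0;0.3 -0.1 -81.8 0.063 -0.464 -0.097 0;0.3 -0.1 -81.8 0.063 -0.464 -0.097 0;0.3 -0.1 -81.8 0.063 -0.464 -0.097 0;0.3 -0.1 -81.8 0.063 -0.464 -0.097 0"}}

```text
time_s: 22.45
tool_pos: [0.5863, 0.0471, 0.1301]
ee_rot: [0.0, 0.765, 0.644, -0.0]
force: [0.1, -0.1, -0.8]
grip_width: 0.153
```

```bash
python3 -c "
from h import *
goto(.5863,.0488,.05,80.4)"
```

```text
row: 0.01 0.02 -0.16 0.0017 -0.0003 0.0801 | j7 1.37 t 22.4
```

Call:
{"method": "step_arm", "body": {"deltas": "0 0 -0.2 0.0017 0 0.04 0;0 0 -0.2 0.0017 0 0.06 0;0 0 -0.2 0.0017 0 0.06 0;0 0 -0.2 0.0017 0 0.065 0;0 0 -0.2 0.0017 0 0.072 0;0 0 -0.2 0.0017 0 0.078 0;0 0 -0.2 0.0017 0 0.08 0;0 0 -0.2 0.0017 0 0.08 0"}}

```text
time_s: 23.25
tool_pos: [0.5865, 0.0488, 0.05]
ee_rot: [0.0, 0.764, 0.646, -0.0]
force: [0.5, -0.1, -0.9]
grip_width: 0.151
```

Call:
{"method": "step_arm", "body": {"deltas": "0 0 0 0 0 0.004 0;0 0 0 0 0 0.007 0;0 0 0 0 0 0.008 0;0 0 0 0 0 0.008 0;0 0 0 0 0 0.008 0"}}

```text
time_s: 23.75
tool_pos: [0.5866, 0.0488, 0.042]
ee_rot: [0.0, 0.764, 0.646, -0.0]
force: [-0.5, -0.3, -1.3]
grip_width: 0.151
```

Call:
{"method": "step_arm", "body": {"deltas": "0 0 0 0 0 0 0.024;0 0 0 0 0 0 0.024;0 0 0 0 0 -0.03 0.024;0 0 0 0 0 -0.08 0.024;0 0 0 0 0 -0.1 0.026;0 0 0 0 0 -0.11 0.04"}}

```text
time_s: 24.35
tool_pos: [0.5882, 0.0489, 0.1551]
ee_rot: [0.001, 0.764, 0.646, 0.002]
force: [-0.3, -0.3, -0.2]
grip_width: 0.456
```

```bash
python3 -c "
from h import *
goto(.6325,.2623,.12,0)"
```

```text
row: 0.16 -0.27 80.43 0.2177 0.008 0.0355 | j7 1.36 t 24.4
```

Call:
{"method": "step_arm", "body": {"deltas": "0.2 -0.3 80.4 0.2177 0.008 0.0355 0.0854;0.2 -0.3 80.4 0.2177 0.008 0.0355 0.0854;0.2 -0.3 80.4 0.2177 0.008 0.0355 0.0854;0.2 -0.3 80.4 0.2177 0.008 0.0355 0.0854;0.2 -0.3 80.4 0.2177 0.008 0.0355 0.0854;0.2 -0.3 80.4 0.2177 0.008 0.0355 0.0854;0.2 -0.3 80.4 0.2177 0.008 0.0355 0.0854;0.2 -0.3 80.4 0.2177 0.008 0.0355 0.0854;0.2 -0.3 80.4 0.2177 0.008 0.0355 0.0854;0.2 -0.3 80.4 0.2177 0.008 0.0355 0.0854;0.2 -0.3 80.4 0.2177 0.008 0.0355 0.0854;0.2 -0.3 80.4 0.2177 0.008 0.0355 0.0854;0.2 -0.3 80.4 0.2177 0.008 0.0355 0.0854"}}

```text
time_s: 25.65
tool_pos: [0.6322, 0.2622, 0.1194]
ee_rot: [0.0, 1.0, 0.001, -0.001]
force: [1.1, -0.8, -0.5]
grip_width: 1.001
```

```bash
python3 -c "
from seat import *
goto(.6325,.2623,.014,0)
im=optics.grab_frame('top');s=optics.grab_frame('scene');a=cv2.resize(im[170:270,260:380],(480,400),interpolation=2);cv2.imwrite('pics/t7.png',np.hstack([a,cv2.resize(s[180:300,230:370],(320,274),interpolation=2)] if 0 else [a,cv2.resize(s[200:300,240:320],(320,400),interpolation=2)]))
np.set_printoptions(suppress=True)
for k in ('ring_mid','ring_small'):print(k,look.find(im,k,look.C[k],save=False)[1])
"
```

```text
row: 0.01 0.09 0.09 0.0005 -0.0001 0.1054 | j7 -0.24 t 25.6
ring_mid [ 0.4425877  -0.09405065 59.8123527  60.21543116]
ring_small [ 0.44067991  0.09172733 57.96143667 58.60635554]
```

View pics/t7.png

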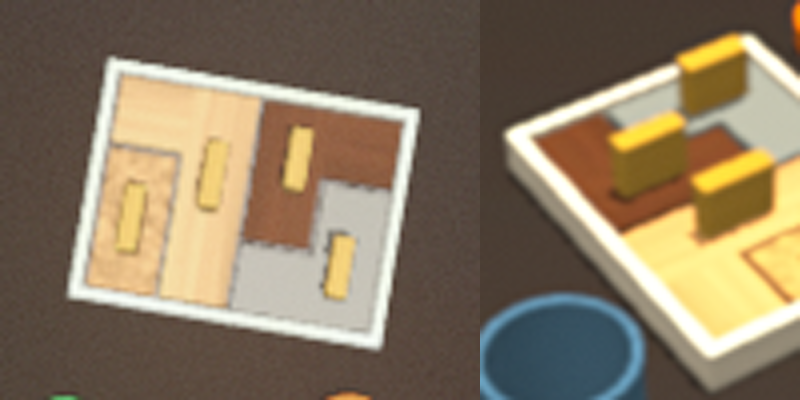

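All four boards lie flat and side by side, each inside the tray with gaps visible all round. Now ring_big.

Call:
{"method": "step_arm", "body": {"deltas": "0 0 0 0.0005 0 0.05 0.0854;0 0 0 0.0005 0 0.09 0.0854;0 0 0 0.0005 0 0.1055 0.0854;0 0 0 0.0005 0 0.1055 0.0854;0 0 0 0.0005 0 0.1055 0.0854;0 0 0 0.0005 0 0.1055 0.045;0 0 0 0.0005 0 0.1055 0.045;0 0 0 0.0005 0 0.1055 0.045;0 0 0 0.0005 0 0.1055 0.045;0 0 0 0.0005 0 0.1055 0.045", "force": 25}}

```text
time_s: 26.75
tool_pos: [0.6343, 0.2628, 0.0167]
ee_rot: [-0.001, 1.0, 0.001, 0.001]
force: [-1.0, -0.2, 5.7]
grip_width: 0.653
```

```bash
python3 -c "
from h import *
goto(.6378,-.2645,.15,0)"
```

```text
row: -0.11 -0.12 0.07 0.0032 0.527 -0.1343 | j7 -0.20 t 26.8
```

Call:
{"method": "step_arm", "body": {"deltas": "0 0 0 0 0 -0.05 0.045;0 0 0 0 0 -0.1 0.045;0 0 0 0.0032 0.527 -0.134 0.045;0 0 0 0.0032 0.527 -0.134 0.045;0 0 0 0.0032 0.527 -0.134 0.045;0 0 0 0.0032 0.527 -0.134 0.045;0 0 0 0.0032 0.527 -0.134 0.045;0 0 0 0.0032 0.527 -0.134 0.045;0 0 0 0.0032 0.527 -0.134 0.045;0 0 0 0.0032 0.527 -0.134 0.045;0 0 0 0.0032 0.527 -0.134 0.045;0 0 0 0.0032 0.527 -0.134 0.045;0 0 0 0.0032 0.527 -0.134 0.045;0 0 0 0.0032 0.527 -0.134 0.045;0 0 0 0.0032 0.527 -0.134 0.045;0 0 0 0.0032 0.527 -0.134 0.045;0 0 0 0.0032 0.527 -0.134 0.045;0 0 0 0.0032 0.527 -0.134 0.045"}}

```text
time_s: 28.55
tool_pos: [0.6383, -0.2626, 0.1496]
ee_rot: [-0.001, 1.0, 0.002, 0.001]
force: [0.8, -0.2, -1.0]
grip_width: 0.653
```

```bash
python3 -c "
from seat import *
goto(.6378,-.264,.075,0)
im=optics.grab_frame('top');s=optics.grab_frame('scene');cv2.imwrite('pics/t8.png',np.hstack([cv2.resize(im[165:245,371:451],(400,400),interpolation=2),cv2.resize(s[150:230,180:260],(400,400),interpolation=2)]))
"
```

```text
row: -0.15 -0.12 0.21 -0.0007 0.0016 0.0746 | j7 0.59 t 28.6
```

View pics/t8.png

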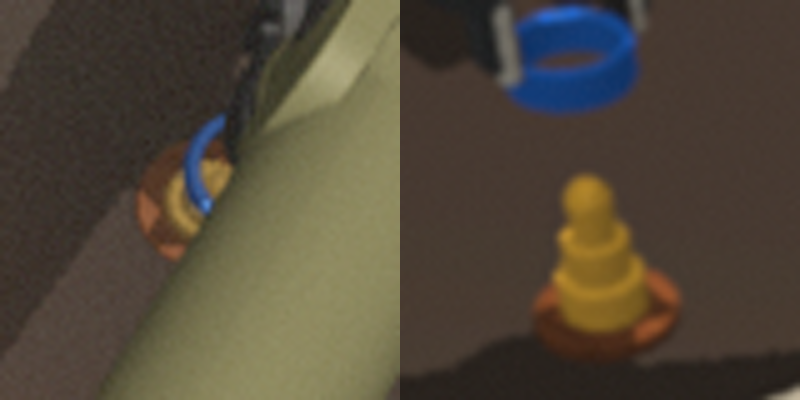

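The ring is held level above the stand: ring centre near scene pixel (214.4,162), tip near (217.3,186). I'll check that the two line up.

```bash
python3 -c "
from h import *
im=optics.grab_frame('scene');I,off=crop(im,(214,162),17);m=cv2.threshold(cv2.subtract(I[...,0],I[...,2]),0,1,cv2.THRESH_OTSU)[1]
(c,q,a)=cv2.fitEllipse(cv2.convexHull(blob(m)));x,y,w,h=cv2.boundingRect(blob(m));print('seen ellipse',topx(c,off),'bbox ctr',topx((x+w/2,y+h/2),off))
z=.1496-.0167+.0095
for p in [(.6383,-.2626),(.6343+.004,-.2631)]: print(proj('scene',[*p,z]))
print('tip',proj('scene',[.6378,-.2645,.075]))
"
```

```text
seen ellipse [213.40155538 161.17399216] bbox ctr [214.25       161.08333333]
[[212.47188617 161.69566235]]
[[212.33987453 161.61110249]]
tip [[216.39399357 187.17484177]]
```

Call:
{"method": "step_arm", "body": {"deltas": "0 0 0 -0.0007 0.0016 0.04 0.045;0 0 0 -0.0007 0.0016 0.075 0.045;0 0 0 -0.0007 0.0016 0.085 0.045;0 0 0 -0.0007 0.0016 0.09 0.045;0 0 0 -0.0007 0.0016 0.095 0.045;0 0 0 -0.0007 0.0016 0.1 0.045;0 0 0 -0.0007 0.0016 0.1 0.045;0 0 0 -0.0007 0.0016 0.1 0.045"}}

```text
time_s: 29.5
tool_pos: [0.638, -0.2653, 0.0506]
ee_rot: [-0.001, 1.0, 0.001, 0.002]
force: [-0.1, 0.1, -1.3]
grip_width: 0.651
```

Call:
{"method": "step_arm", "body": {"deltas": "0 0 0 0 -0.001 0.002 0.045;0 0 0 0 -0.001 0.006 0.045;0 0 0 0 -0.001 0.01 0.045;0 0 0 0 -0.001 0.014 0.045;0 0 0 0 -0.001 0.014 0.045"}}

```text
time_s: 30.0
tool_pos: [0.6375, -0.264, 0.0355]
ee_rot: [-0.001, 1.0, 0.001, 0.001]
force: [-1.3, 0.4, 0.1]
grip_width: 0.652
```

Call:
{"method": "step_arm", "body": {"deltas": "0 0 0 0 0 0.004 0.045;0 0 0 0 0 0.007 0.045;0 0 0 0 0 0.010 0.045;0 0 0 0 0 0.010 0.045;0 0 0 0 0 0.010 0.045"}}

```text
time_s: 30.5
tool_pos: [0.6375, -0.2639, 0.0255]
ee_rot: [-0.001, 1.0, 0.001, 0.001]
force: [-0.3, 0.1, -0.7]
grip_width: 0.651
```

Call:
{"method": "step_arm", "body": {"deltas": "0 0 0 0 0 0 0.08;0 0 0 0 0 0 0.08;0 0 0 0 0 0 0.08;0 0 0 0 0 -0.03 0.08;0 0 0 0 0 -0.08 0.08;0 0 0 0 0 -0.11 0.08;0 0 0 0 0 -0.13 0.08;0 0 0 0 0 -0.13 0.08"}}

```text
time_s: 31.3
tool_pos: [0.6391, -0.2655, 0.1597]
ee_rot: [-0.0, 1.0, 0.001, 0.004]
force: [0.5, 0.4, -0.8]
grip_width: 0.937
```

```bash
python3 -c "
from h import *
goto(.4426,-.094,.12,0)"
```

```text
row: -0.01 -0.47 0.13 -0.1964 -0.1719 0.0381 | j7 0.59 t 31.3
```

Call:
{"method": "step_arm", "body": {"deltas": "0 -0.4 0 -0.1964 -0.172 0.038 0.0854;0 -0.4 0 -0.1964 -0.172 0.038 0.0854;0 -0.4 0 -0.1964 -0.172 0.038 0.0854;0 -0.4 0 -0.1964 -0.172 0.038 0.0854;0 -0.4 0 -0.1964 -0.172 0.038 0.0854;0 -0.4 0 -0.1964 -0.172 0.038 0.0854;0 -0.4 0 -0.1964 -0.172 0.038 0.0854;0 -0.4 0 -0.1964 -0.172 0.038 0.0854;0 -0.4 0 -0.1964 -0.172 0.038 0.0854;0 -0.4 0 -0.1964 -0.172 0.038 0.0854"}}

```text
time_s: 32.3
tool_pos: [0.4436, -0.0953, 0.1203]
ee_rot: [0.001, 1.0, 0.0, 0.001]
force: [-0.1, 0.7, -0.3]
grip_width: 0.999
```

```bash
python3 -c "
from seat import *
goto(.4426,-.094,.014,0)
im=optics.grab_frame('top');s=optics.grab_frame('scene');cv2.imwrite('pics/t9.png',np.hstack([cv2.resize(im[165:245,371:451],(400,400),interpolation=2),cv2.resize(s[150:230,180:260],(400,400),interpolation=2)]))
I,off=crop(s,(330.8,207),18)
p,q=look.find(im,'ring_small',look.C['ring_small']);print(p,q)
"
```

```text
row: 0.08 -0.09 0.01 -0.0012 -0.0014 0.1063 | j7 0.14 t 32.3
[275.55277634 279.87712097] [ 0.44072666  0.0916732  57.96961217 58.65723424]
```

View pics/t9.png

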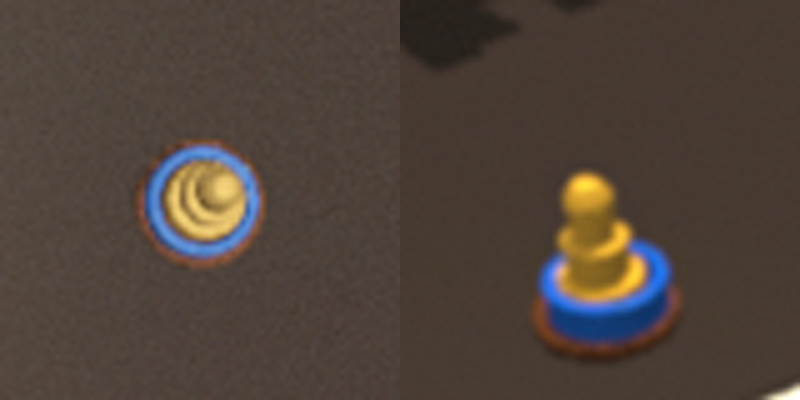

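The blue ring is fully home, level on the foot. Next is the orange ring.

Call:
{"method": "step_arm", "body": {"deltas": "0 0 0 -0.0012 -0.0014 0.05 0.0854;0 0 0 -0.0012 -0.0014 0.09 0.0854;0 0 0 -0.0012 -0.0014 0.106 0.0854;0 0 0 -0.0012 -0.0014 0.106 0.0854;0 0 0 -0.0012 -0.0014 0.106 0.0854;0 0 0 -0.0012 -0.0014 0.106 0.045;0 0 0 -0.0012 -0.0014 0.106 0.045;0 0 0 -0.0012 -0.0014 0.106 0.045;0 0 0 -0.0012 -0.0014 0.106 0.045;0 0 0 -0.0012 -0.0014 0.106 0.045"}}

```text
time_s: 33.4
tool_pos: [0.4434, -0.0936, 0.0158]
ee_rot: [0.0, 1.0, 0.0, 0.002]
force: [-1.5, -0.4, 8.6]
grip_width: 0.667
```

```bash
python3 -c "
from h import *
p=sensors.state()['tool_pos'];d=p[1]+.094;print(d);goto(.6377,-.2642+d,.15,0)"
```

```text
0.0003947944416155258
row: 0.0 -0.22 0.03 0.1947 0.1703 -0.1335 | j7 0.29 t 33.4
```

Call:
{"method": "step_arm", "body": {"deltas": "0 0 0 0 0 -0.05 0.045;0 0 0 0 0 -0.1 0.045;0 -0.2 0 0.1945 0.1703 -0.1335 0.045;0 -0.2 0 0.1945 0.1703 -0.1335 0.045;0 -0.2 0 0.1945 0.1703 -0.1335 0.045;0 -0.2 0 0.1945 0.1703 -0.1335 0.045;0 -0.2 0 0.1945 0.1703 -0.1335 0.045;0 -0.2 0 0.1945 0.1703 -0.1335 0.045;0 -0.2 0 0.1945 0.1703 -0.1335 0.045;0 -0.2 0 0.1945 0.1703 -0.1335 0.045;0 -0.2 0 0.1945 0.1703 -0.1335 0.045;0 -0.2 0 0.1945 0.1703 -0.1335 0.045;0 -0.2 0 0.1945 0.1703 -0.1335 0.045"}}

```text
time_s: 34.7
tool_pos: [0.6374, -0.2628, 0.1505]
ee_rot: [-0.0, 1.0, 0.001, 0.001]
force: [0.2, -0.0, -0.2]
grip_width: 0.671
```

```bash
python3 -c "
from h import *
goto(.6377,-.2638,.075,0)
im=optics.grab_frame('scene');I,off=crop(im,(214,162),17);m=cv2.threshold(cv2.subtract(I[...,2],I[...,0]),0,1,cv2.THRESH_OTSU)[1]
x,y,w,h=cv2.boundingRect(blob(m));print('bbox ctr',topx((x+w/2,y+h/2),off),w/6,h/6,proj('scene',[*sensors.state()['tool_pos'][:2],.1437]))"
```

```text
row: -0.05 -0.06 0.08 0.0002 0.0011 0.0755 | j7 0.63 t 34.7
bbox ctr [214.5        160.33333333] 25.166666666666668 21.833333333333332 [[212.62416883 160.96951506]]
```

Call:
{"method": "step_arm", "body": {"deltas": "0 0 0 0.0002 0.0008 0.04 0.045;0 0 0 0.0002 0.0008 0.065 0.045;0 0 0 0.0002 0.0008 0.075 0.045;0 0 0 0.0002 0.0008 0.08 0.045;0 0 0 0.0002 0.0008 0.08 0.045;0 0 0 0.0002 0.0008 0.08 0.045"}}

```text
time_s: 35.35
tool_pos: [0.6385, -0.2643, 0.072]
ee_rot: [0.0, 1.0, 0.001, 0.002]
force: [-0.1, 0.5, -0.5]
grip_width: 0.66
```

```bash
python3 -c "
from h import *
print(sensors.state()['tool_pos']);goto(.6377,-.2638,.045,0)"
```

```text
[ 0.6385339  -0.26428168  0.07196817]
row: 0.01 -0.18 0.07 -0.0009 -0.0005 0.027 | j7 0.66 t 35.4
```

Call:
{"method": "step_arm", "body": {"deltas": "0 -0.2 0 -0.0009 -0.0005 0.004 0.045;0 -0.2 0 -0.0009 -0.0005 0.008 0.045;0 -0.2 0 -0.0009 -0.0005 0.012 0.045;0 -0.2 0 -0.0009 -0.0005 0.016 0.045;0 -0.2 0 -0.0009 -0.0005 0.016 0.045"}}

```text
time_s: 35.85
tool_pos: [0.6372, -0.2634, 0.055]
ee_rot: [-0.0, 1.0, 0.001, -0.001]
force: [-0.6, 0.7, -0.3]
grip_width: 0.664
```

Call:
{"method": "step_arm", "body": {"deltas": "0 0 0 0.0003 0 0.004 0.045;0 0 0 0.0003 0 0.008 0.045;0 0 0 0.0003 0 0.0105 0.045;0 0 0 0.0003 0 0.0105 0.045;0 0 0 0.0003 0 0.0105 0.08;0 0 0 0.0003 0 0.0105 0.08;0 0 0 0.0003 0 0.0105 0.08;0 0 0 0.0003 0 -0.03 0.08;0 0 0 0.0003 0 -0.08 0.08;0 0 0 0.0003 0 -0.1 0.08;0 0 0 0.0003 0 -0.1 0.08"}}

```text
time_s: 36.95
tool_pos: [0.6397, -0.265, 0.1598]
ee_rot: [0.001, 1.0, 0.001, 0.003]
force: [0.6, 0.5, -0.2]
grip_width: 0.936
```

```bash
python3 -c "
from h import *
goto(.4407,.0917,.12,0)"
```

```text
row: 0.12 -0.32 0.06 -0.1989 -0.357 0.0379 | j7 0.63 t 37.0
```

Call:
{"method": "step_arm", "body": {"deltas": "0.1 -0.3 0 -0.199 -0.357 0.038 0.0854;0.1 -0.3 0 -0.199 -0.357 0.038 0.0854;0.1 -0.3 0 -0.199 -0.357 0.038 0.0854;0.1 -0.3 0 -0.199 -0.357 0.038 0.0854;0.1 -0.3 0 -0.199 -0.357 0.038 0.0854;0.1 -0.3 0 -0.199 -0.357 0.038 0.0854;0.1 -0.3 0 -0.199 -0.357 0.038 0.0854;0.1 -0.3 0 -0.199 -0.357 0.038 0.0854;0.1 -0.3 0 -0.199 -0.357 0.038 0.0854;0.1 -0.3 0 -0.199 -0.357 0.038 0.0854;0.1 -0.3 0 -0.199 -0.357 0.038 0.0854;0.1 -0.3 0 -0.199 -0.357 0.038 0.0854;0.1 -0.3 0 -0.199 -0.357 0.038 0.0854"}}

```text
time_s: 38.25
tool_pos: [0.4413, 0.0902, 0.1199]
ee_rot: [0.001, 1.0, -0.001, 0.0]
force: [0.2, -0.8, -0.5]
grip_width: 1.001
```

```bash
python3 -c "
from seat import *
goto(.4407,.0917,.014,0)
im=optics.grab_frame('top');s=optics.grab_frame('scene');cv2.imwrite('pics/t10.png',np.hstack([cv2.resize(s[150:230,180:260],(400,400),interpolation=2),cv2.resize(s[200:280,340:420],(400,400),interpolation=2)]))
"
```

```text
row: 0.06 -0.03 -0.11 -0.0006 -0.0017 0.1059 | j7 -0.28 t 38.2
```

View pics/t10.png

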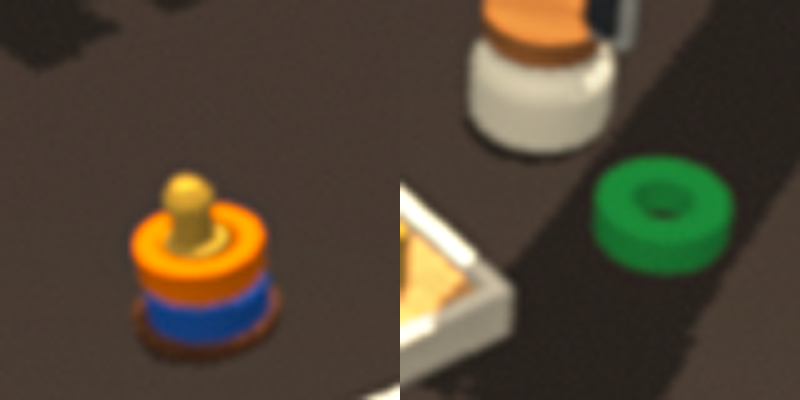

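The orange ring is home on the shoulder above the blue one. The green ring is still at scene (392,243).

Call:
{"method": "step_arm", "body": {"deltas": "0 0 0 -0.0006 -0.0017 0.05 0.0854;0 0 0 -0.0006 -0.0017 0.09 0.0854;0 0 0 -0.0006 -0.0017 0.106 0.0854;0 0 0 -0.0006 -0.0017 0.106 0.0854;0 0 0 -0.0006 -0.0017 0.106 0.0854;0 0 0 -0.0006 -0.0017 0.106 0.045;0 0 0 -0.0006 -0.0017 0.106 0.045;0 0 0 -0.0006 -0.0017 0.106 0.045;0 0 0 -0.0006 -0.0017 0.106 0.045;0 0 0 -0.0006 -0.0017 0.106 0.045"}}

```text
time_s: 39.35
tool_pos: [0.4417, 0.0928, 0.0156]
ee_rot: [-0.001, 1.0, -0.001, 0.001]
force: [-2.1, -0.9, 8.5]
grip_width: 0.666
```

```bash
python3 -c "
from h import *
p=sensors.state()['tool_pos'];d=p[1]-.0917;print(d);goto(.6377,-.2642+d,.16,0)"
```

```text
0.001051918504095417
row: -0.06 -0.13 -0.08 0.1968 0.3555 -0.1443 | j7 -0.13 t 39.4
```

Call:
{"method": "step_arm", "body": {"deltas": "0 0 0 0 0 -0.05 0.045;0 0 0 0 0 -0.1 0.045;0 0 0 0.197 0.3555 -0.144 0.045;0 0 0 0.197 0.3555 -0.144 0.045;0 0 0 0.197 0.3555 -0.144 0.045;0 0 0 0.197 0.3555 -0.144 0.045;0 0 0 0.197 0.3555 -0.144 0.045;0 0 0 0.197 0.3555 -0.144 0.045;0 0 0 0.197 0.3555 -0.144 0.045;0 0 0 0.197 0.3555 -0.144 0.045;0 0 0 0.197 0.3555 -0.144 0.045;0 0 0 0.197 0.3555 -0.144 0.045;0 0 0 0.197 0.3555 -0.144 0.045;0 0 0 0.197 0.3555 -0.144 0.045;0 0 0 0.197 0.3555 -0.144 0.045;0 0 0 0.197 0.3555 -0.144 0.045"}}

```text
time_s: 40.95
tool_pos: [0.6381, -0.2615, 0.16]
ee_rot: [-0.001, 1.0, 0.0, 0.001]
force: [-0.0, 0.5, -0.1]
grip_width: 0.658
```

```bash
python3 -c "
from h import *
goto(.6377,-.2632,.105,0)
im=optics.grab_frame('scene');I,off=crop(im,(213,158),17);m=cv2.threshold(cv2.subtract(I[...,1],I[...,2]),0,1,cv2.THRESH_OTSU)[1]
x,y,w,h=cv2.boundingRect(blob(m));print('bbox ctr',topx((x+w/2,y+h/2),off),w/6,h/6,proj('scene',[*sensors.state()['tool_pos'][:2],.1544]))"
```

```text
row: -0.12 -0.16 0.04 -0.0005 0.0018 0.055 | j7 0.65 t 41.0
bbox ctr [213.83333333 156.66666667] 24.5 21.166666666666668 [[211.9672324 156.9447957]]
```

Call:
{"method": "step_arm", "body": {"deltas": "0 0 0 -0.0005 0.0016 0.03 0.045;0 0 0 -0.0005 0.0016 0.05 0.045;0 0 0 -0.0005 0.0016 0.06 0.045;0 0 0 -0.0005 0.0016 0.06 0.045;0 0 0 -0.0005 0.0016 0.06 0.045"}}

```text
time_s: 41.5
tool_pos: [0.6381, -0.2635, 0.1008]
ee_rot: [-0.001, 1.0, 0.0, 0.002]
force: [-0.8, 1.1, 0.5]
grip_width: 0.663
```

```bash
python3 -c "
from h import *
goto(.6376,-.2634,.08,0)"
```

```text
row: -0.07 -0.21 0.02 -0.0006 -0.0001 0.0208 | j7 0.68 t 41.5
```

Call:
{"method": "step_arm", "body": {"deltas": "0 -0.2 0 -0.0006 0 0.005 0.045;0 -0.2 0 -0.0006 0 0.01 0.045;0 -0.2 0 -0.0006 0 0.015 0.045;0 -0.2 0 -0.0006 0 0.02 0.045;0 -0.2 0 -0.0006 0 0.023 0.045;0 -0.2 0 -0.0006 0 0.023 0.045"}}

```text
time_s: 42.1
tool_pos: [0.6372, -0.2633, 0.077]
ee_rot: [-0.001, 1.0, 0.0, -0.0]
force: [-1.0, -0.4, -0.7]
grip_width: 0.659
```

Call:
{"method": "step_arm", "body": {"deltas": "0 0 0 0.0003 0 0.005 0.045;0 0 0 0.0003 0 0.009 0.045;0 0 0 0.0003 0 0.0125 0.045;0 0 0 0.0003 0 0.0125 0.045;0 0 0 0.0003 0 0.0125 0.08;0 0 0 0.0003 0 0.0125 0.08;0 0 0 0.0003 0 0.0125 0.08;0 0 0 0.0003 0 -0.03 0.08;0 0 0 0.0003 0 -0.08 0.08;0 0 0 0.0003 0 -0.1 0.08;0 0 0 0.0003 0 -0.1 0.08"}}

```text
time_s: 43.2
tool_pos: [0.6395, -0.265, 0.1818]
ee_rot: [0.0, 1.0, 0.0, 0.003]
force: [0.4, -0.1, -1.1]
grip_width: 0.94
```

Call:
{"method": "step_arm", "body": {"deltas": "0 0 0 -0.12 -0.5 -0.05 0.08;0 0 0 -0.12 -0.5 -0.05 0.08;0 0 0 -0.12 -0.5 -0.05 0.08;0 0 0 -0.12 -0.5 -0.05 0.08;0 0 0 -0.12 -0.5 -0.05 0.08;0 0 0 -0.12 -0.5 -0.05 0.08;0 0 0 -0.12 -0.5 -0.05 0.08;0 0 0 -0.12 -0.5 -0.05 0.08;0 0 0 -0.12 -0.5 -0.05 0.08;0 0 0 -0.12 -0.5 -0.05 0.08;0 0 0 -0.12 -0.6 -0.05 0.08;0 0 0 -0.12 -0.6 -0.05 0.08;0 0 0 -0.12 -0.6 -0.05 0.08;0 0 0 -0.12 -0.6 -0.05 0.08"}}

```text
time_s: 44.6
tool_pos: [0.5172, 0.3383, 0.2285]
ee_rot: [0.001, 1.0, 0.003, 0.002]
force: [0.5, -0.3, 0.7]
grip_width: 0.939
```

```bash
python3 -c "
from seat import *
im=optics.grab_frame('top');s=optics.grab_frame('scene')
cv2.imwrite('pics/t11.png',np.hstack([cv2.resize(im[120:300,260:440],(400,400),interpolation=2),cv2.resize(s[150:230,180:260],(400,400),interpolation=2)]))
cv2.imwrite('pics/t12.png',cv2.resize(s[120:360,180:500],(800,600),interpolation=2))
I,off=crop(s,(217,195),16);m=cv2.threshold(cv2.subtract(I[...,1],I[...,2]),0,1,cv2.THRESH_OTSU)[1];x,y,w,h=cv2.boundingRect(blob(m));print('green seen top row',topx((x+w/2,y),off),'bottom',topx((x+w/2,y+h),off))
d=np.array([.6378,-.2645])-optics.camera_model('scene')['T'][:2,3];d/=np.linalg.norm(d)
for z in (.067,.072):print(z,proj('scene',[*(np.array([.6378,-.2645])+.029*d),z]),proj('scene',[*(np.array([.6378,-.2645])-.029*d),z-.019]))
"
```

```text
green seen top row [218.16666667 182.91666667] bottom [218.16666667 201.91666667]
0.067 [[215.77249668 183.36847215]] [[219.14645777 204.05329494]]
0.072 [[215.47571464 181.55143686]] [[218.85185021 202.24508746]]
```

View pics/t11.png

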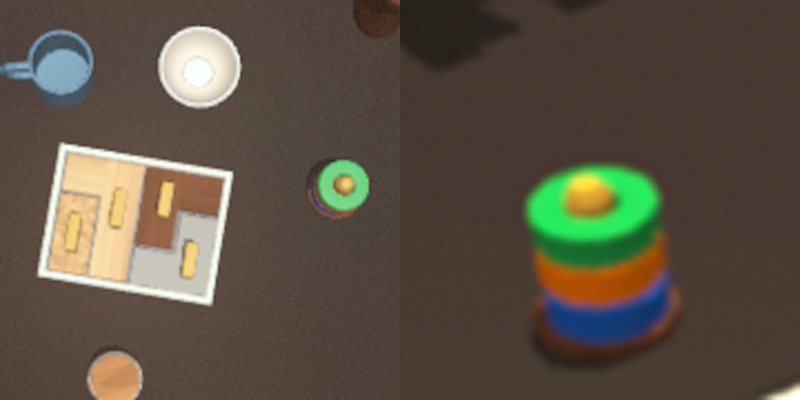

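View pics/t12.png

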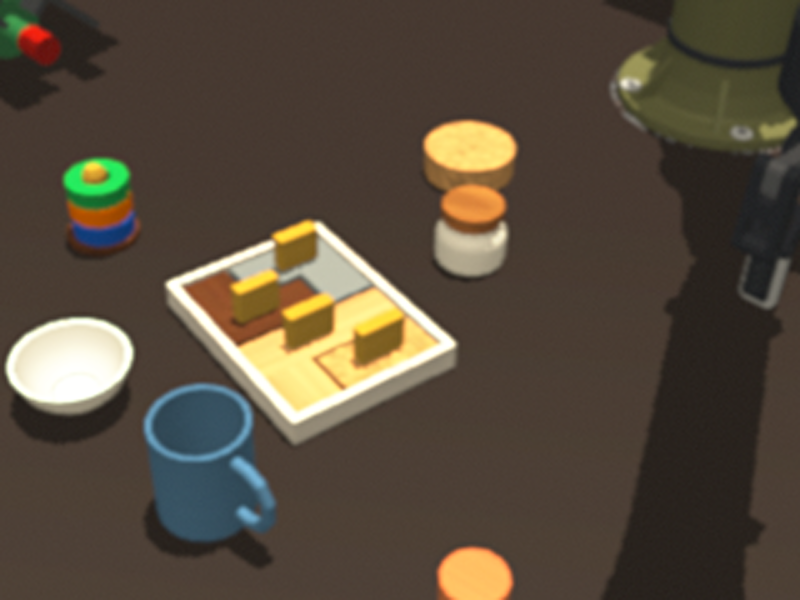

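The top view shows the four boards filling the tray. The rings are stacked blue, orange, green with the tip showing through, and the mug, bowl and jar are standing. I'll check the height and level of the green ring's top face numerically.

```bash
python3 -c "
from h import *
np.set_printoptions(suppress=True,precision=4)
E={}
for n,c in(('top',(414,204)),('scene',(218.5,190))):
    im=optics.grab_frame(n);I,off=crop(im,c,17);h,s,v=masks(I);g=(h>50)&(h<80)&(s>120);m=(g&(v>.8*np.percentile(v[g],90))).astype(np.uint8)
    (c,q,a)=cv2.fitEllipse(cv2.convexHull(blob(m)));E[n]=topx(c,off);x,y,w,hh=cv2.boundingRect(blob(m));print(n,E[n],np.array(q)/6,a,'rows',topx((x,y),off),topx((x+w,y+hh),off))
print(tri(E['top'],E['scene']),plane('top',E['top'],.067))
C=np.array([.6378,-.2645]);t=np.linspace(0,6.28,40)
for z in(.067,.072,.077):
    P=proj('scene',np.c_[C[0]+.029*np.cos(t),C[1]+.029*np.sin(t),0*t+z]);print(z,'pred scene',cv2.fitEllipse(P.astype(np.float32)),'top',proj('top',[*C,z]))
"
```

```text
top [414.7978 201.8801] [19.4971 21.5949] 118.76966094970703 rows [404.75   192.0833] [425.25 208.25]
scene [218.0445 190.4386] [13.7776 25.1403] 82.80451202392578 rows [205.5833 183.4167] [230.75   197.4167]
(array([ 0.6379, -0.2635,  0.0669]), np.float64(0.004190296684119673)) [[ 0.6395 -0.2648]]
0.067 pred scene ((216.82603454589844, 190.25619506835938), (13.932275772094727, 25.93444061279297), 82.87699890136719) top [[414.6881 202.5612]]
0.072 pred scene ((216.52647399902344, 188.4232177734375), (13.899686813354492, 26.01011848449707), 82.92961883544922) top [[415.0609 202.3196]]
0.077 pred scene ((216.22511291503906, 186.57957458496094), (13.866508483886719, 26.086271286010742), 82.98216247558594) top [[415.4364 202.0764]]
```

The green ring's top triangulates to 66.9 mm (67 expected) and its ellipse matches a level ring. I'm handing the job in.

```bash
python3 -c "
from station import workorder,sensors
print(sensors.state()['time_s'],workorder.job_done())"
```

```text
the job is handed in; nothing more can be done
44.8 None
```

The job is done and handed in at 44.8 s of the 210 s limit. All four boards lie flat side by side in the tray. The blue, orange and green rings are on their own steps of the stand.

**Last checks**
- **Boards:** the final top and scene pictures show all four inside the tray, none on top of another. Each was let go with its underside at about 8 mm, the height of the tray floor.
- **Rings:** the top of the green ring measured 66.9 mm against 67 mm expected, with the shape of a level ring. The blue and orange rings were seen home in earlier pictures and stay stacked beneath it.
- **Bystanders:** the mug, bowl and jar are standing where they were. The robot was clear of everything, and the highest force shown at the end of any move was about 9 N.

**Checks that failed or disagreed**
- **Seated-board fit:** my numeric fit for boards already in the tray was unreliable (3–10 mm error, because the tray rim and bars confused it). I judged those placements from the pictures and release heights instead.
- **Cork board's bar:** its two-view height measurement failed at the start. Its grasp height came from the other three bars, which measured 44–46 mm.
- **Camera agreement:** the two cameras' lines of sight to the same point missed each other by 1–4 mm.

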